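# Ready the bench centres for a gearbox shaft check

### The job

Make the bench ready for checking a gearbox shaft. First turn the clutch collar on the headstock to 40, clicked in, before the shaft goes in; then take the shaft from its rack, lay it in the rests and close the tailstock until the shaft is held snugly between both centres. Clear the bench by stacking every gauge case flat and squarely, in one column, on the base board, and leave everything else on the bench where it is.

Things in the scene. Friction and masses are not known exactly. Their poses are not given: they have to be found in the camera images.
- collar (a joint): knurled clutch collar on the headstock, turned about the vertical: 0.4 rad per 10 on the scale (0 = 0, 40 = 1.6 rad, end stop 60 = 2.4); grows clockwise from above. Clicks into a detent at every 10 (about 0.15 N m to pass) and stays. A white line on it points at the black dial: each mark has as many white dots as tens (40 has four), none to six clockwise
- collar_grip (a point): on the axis of the clutch collar, 27 mm above its foot and 17 mm below its top; the collar is a round steel sleeve 50 mm across and 44 mm high, free on all sides above the dial (dial 92 mm across)
- centres: bench centres, fixed: grey bed 90 mm wide (x), 400 mm long (y), 22 mm high. Origin on the bench surface, z up, y along the centre line from headstock to tailstock; the centre line lies at x 0, z 70 mm. Two brass V rests, 8 mm thick, at y -58.5 and +58.5 mm, crests at z 74 mm, bear the shaft's plain ends 1 mm below the centre line until the tailstock is closed
- head_mouth (a point): mouth of the headstock's socket, on the centre line at centres' y -90 mm; a 14 mm opening that takes a coned tip of the shaft. The headstock, 76 mm wide, runs from here to y -178 mm; its top is at z 95 mm (black dial, 92 mm across)
- rest_mid (a point): midway between the V rests, at the height where the shaft's axis lies in them (69 mm above the bench). Lay the shaft with its middle 6 to 16 mm from here towards the tailstock, so that it clears the headstock; closing the tailstock pushes it along into the headstock socket, until its middle is about 8 mm from here on the headstock side
- tailstock (a joint): sliding tailstock of the bench centres: 0 m = fully drawn back (away from the headstock), grows towards the headstock to 0.080; about 4 N friction, stays where left. With the shaft seated between both sockets it reads about 0.060 and goes no further
- tail_grip (a point): in the tailstock's upright black handle block on its top: 20 mm thick along the bed (centres' y), 34 mm across it, rising from z 91 to 137 mm; this point is in its middle, 15 mm below its top. The tailstock's grey body below is 60 mm wide and its top is at z 92 mm
- tail_mouth (a point): mouth of the tailstock's socket (14 mm opening), on the centre line, 45 mm from tail_grip towards the headstock
- shaft: steel gearbox shaft, 190 mm over its coned tips, 0.45 kg; origin mid-axis, axis along its y (it may roll about it). Plain ends 20 mm in diameter; gears 48 mm across at y -36 to -23 and 40 mm at y 23 to 36 mm; between them a plain 46 mm long, 22 mm thick, to take it by; the last 14 mm at each end taper from 16 to 6 mm. Either end may go to the headstock. At first in the rack, axis 42 mm above the bench
- rack: wooden rack in which the shaft lies at the start, fixed; 70 by 150 mm, two sills at y +-58.5 mm with leaning cheeks up to 50 mm high; origin on the bench, shaft along its y
- base: dark wooden base board on which the cases are stacked, fixed; 112 mm along its x, 72 mm along its y, top at 20 mm; origin on the bench below its centre
- case_a: closed light-wood gauge case with brass clasps, 100 mm along its x, 60 mm along its y, 40 mm high, one solid box of about 0.3 kg; origin at the centre of its underside, z up. May be absent
- case_b: closed light-wood gauge case with brass clasps, 100 mm along its x, 60 mm along its y, 40 mm high, one solid box of about 0.3 kg; origin at the centre of its underside, z up. May be absent
- case_c: closed light-wood gauge case with brass clasps, 100 mm along its x, 60 mm along its y, 32 mm high, one solid box of about 0.3 kg; origin at the centre of its underside, z up. May be absent
- case_d: closed light-wood gauge case with brass clasps, 100 mm along its x, 60 mm along its y, 32 mm high, one solid box of about 0.3 kg; origin at the centre of its underside, z up. May be absent
- piston: bystander: aluminium piston, 74 mm across, 62 mm high, upright; origin at its underside
- bearing: bystander: ball-bearing ring, 64 mm across, 18 mm high; origin at its underside
- gear: bystander: dark steel gear with a hub, 66 mm across, 24 mm high; origin at its underside
- oilcan: bystander: green oil can, 64 mm across, 130 mm high; origin at its underside
- driver: bystander: screwdriver with black handle, 200 mm long, lying
- spring: bystander: stout coil spring, 26 mm across, 68 mm high, upright; origin at its underside
- cup: bystander: steel cup, 72 mm across, 55 mm high; origin at its underside

How it is judged:
On the way, in this order (a step that is already met when the one before it is completed fails the run):
1. the clutch collar is clicked in at 40 (value of joint collar between 1.5 and 1.7 rad and contact force between the fingers and anything else below 0.5 N), for 0.3 s.
2. the shaft is held between both centres by the tailstock (x of shaft in the frame of centres between -0.004 and 0.004 m and y of shaft in the frame of centres between -0.014 and -0.001 m and z of shaft in the frame of centres between 0.066 and 0.074 m and angle between the y axis of shaft and the y axis of centres, either way round below 0.05 rad and value of joint tailstock between 0.053 and 0.069 m), for 0.3 s.
At the end, for the whole second after the job is handed in: Collar clicked in at 40 (1.5 to 1.7 rad); shaft in both sockets on the centre line (within 4 mm, 0.05 rad; tailstock 0.053 to 0.069 m); every case present flat in one column on the base board, within 10 mm of its centre along each board axis and 0.14 rad of square, at rest (all of step 2 and value of joint collar between 1.5 and 1.7 rad and linear speed of each of shaft, case_a, case_b, case_c, case_d below 0.02 m/s and x of case_a in the frame of base between -0.01 and 0.01 m and y of case_a in the frame of base between -0.01 and 0.01 m and z of each of case_a, case_b, case_c, case_d in the frame of base above 0.017 m and angle between the x axis of each of case_a, case_b, case_c, case_d and the x axis of base, either way round below 0.14 rad and angle between each of case_a, case_b, case_c, case_d's own z axis and vertical below 0.06 rad and x of case_b in the frame of base between -0.01 and 0.01 m and y of case_b in the frame of base between -0.01 and 0.01 m and x of case_c in the frame of base between -0.01 and 0.01 m and y of case_c in the frame of base between -0.01 and 0.01 m and x of case_d in the frame of base between -0.01 and 0.01 m and y of case_d in the frame of base between -0.01 and 0.01 m); the robot touches nothing.
It fails at once if a bystander is knocked away (moved over 40 mm) (distance of any of piston, bearing, gear, oilcan, driver, spring, cup from where it was at the start of the episode above 0.04 m).
Of case_a, case_b, case_c, case_d only 2 to 4 are there at a start; the rules pass over those that are not, and their reading is None.
At some moment in a run one of case_a, case_b, case_c, case_d may be knocked a few centimetres aside while the robot is not near it.
It also fails if it takes over 210 s, if anything falls off the work surface, if the arm or the gripper's body presses on something with over 40 N, if the wrist force passes 120 N, or if a joint passes its speed limit or range.

### The arm

A 6-joint arm with a two-finger parallel gripper is mounted at the origin on the work surface. World frame = base frame: x ahead of the robot, y to its left, z up, the work surface at z = 0. Lengths are in m, angles in rad, forces in N, time in s.
With the tool pointing down it reaches from about 0.375 to 0.9 m from the base axis. Payload 3.1 kg.
Tool frame: the origin (TCP) lies at the very end of the fingers, on their centre line; the grasp point (between the pads) lies 19 mm behind it (manip.pinch_z is the distance from the TCP to the grasp point, in m); z points along the fingers, y is the direction in which the jaws open and shut (so a half turn about z gives the same grasp; the last joint's range is limited). The gripper opens to 85 mm and grips with 20 to 120 N. Pads are 22 mm wide; open, the fingers measure 114 mm over their backs; the gripper's body (76 mm by 85 mm) begins 54 mm behind the grasp point. The pads swing forward as they close: fully open they stand 13 mm farther back than shut.
Start: joints at [0.995, 0.527, 1.433, -0, 1.181, -0.178], TCP at [0.242, 0.576, 0.194] pointing down, gripper open.
Joint ranges: [-3.08, 3.08], [-0.75, 2.2], [0.22, 2.44], [-1.43, 4.57], [0, 2.65], [-2.85, 2.85]. Speed limits (rad/s): [2.79, 2.79, 3.14, 3.14, 3.14, 3.14].

### API

Orientations are given as a unit quaternion [x, y, z, w].
In Python, from station import manip gives the robot as it stands.
- The arm moves only by the tool drive_tool, never from a script. Its argument "increments" is a list of rows, each a list of 7 numbers: the closure in counts, from 0 (fully open) to 255 (shut), then the shift along the tool's x, y, z in cm, then the turn, a rotation vector about the tool's x, y, z in rad. A call has 1 to 20 rows; each row is the pose to reach, as a shift and turn from the pose commanded when the call began, along the tool's axes at that moment; what a row does not reach only later rows make up. A row lasts 1/10 s, in which the tool goes at most 50 mm and 8.59 degrees, less where a joint would pass 70% of its speed; a pose out of reach is approached as far as the arm can. A call with a gripper value outside its range is refused whole. The fingers move at their own pace and stop on an object; "force" is the grip in N (left out, the last holds). Time passes only in rows, so rows that repeat a pose let the fingers close. It gives the time, the measured TCP pose, the force and the opening at its end, in the units of the state.
- manip.sense(): the state, without advancing time (a new reading comes with each control period).
- manip.snapshot(name): name is "scene" or "top"; returns the picture (420x560x3 uint8, red, green, blue); there is no depth.
- manip.camera_model(name): a dict with "mtx" (3x3 intrinsics, pixels), "k1" (the pictures are not rectified: a ray, as slopes to the right and down, at radius r is drawn at 1 + k1 r^2 times it, then the intrinsics apply), "cam_to_world" (4x4, takes a point from camera to world coordinates). Camera axes: x right, y down, z forward; pixel columns grow to the right and rows downward; lengths in m; the calibration is good to about 2 mm. A picture is of the moment at which its call begins. camera_model takes no time and is no camera call.
- manip.sign_off(): hands the job in, once; it reports no verdict.
The state is a dict: "t": time; "q": joint angles; "qd": joint speeds; "tau": joint torques, N m; "tcp_pos": TCP position; "tool_rot": TCP orientation; "force": force on the tool from outside, world axes, zero at the start; "ft_torque": the same for the moment, N m; "finger_gap": opening from 0.0 (shut) to 1.0 (fully open).
Only numpy, scipy, OpenCV 4.12 (cv2) and the standard library are available. Lean on these libraries where they do the work, as an engineer would, in place of code of your own. Each camera call takes 0.05 s, during which the arm holds its last target. There are 200 camera calls.

## Working session

There is one attempt and no reset: what is moved stays moved. The work goes in short steps, Python scripts to look and compute and a tool call to move; the robot and the scene stay as the last step left them, time stands still between calls to the robot, and variables do not carry over. Pictures are saved under pics/ and viewed, about 12 in all and at most 16, crops included, and the job is handed in when it is done.

Besides the shell and the picture viewer there is one more tool, called after "Request:" as a command line: name --pt "numbers of a row" for each row, then --argument value for the rest. drive_tool: Moves the arm, as the interface text tells. Its arguments: {"type":"object","properties":{"increments":{"type":"array","items":{"type":"array","items":{"type":"number"}}},"force":{"type":"number"}},"required":["increments"]}

```bash
ls; mkdir -p pics; cat > h.py <<'E'
import numpy as np, cv2
from scipy.spatial.transform import Rotation as R
from station import manip
def snap(cam,name,crop=None,scale=1):
    im=manip.snapshot(cam)
    np.save('last_%s.npy'%cam,im)
    save(im,name,crop,scale)
    return im
def save(im,name,crop=None,scale=1):
    if crop: x0,y0,x1,y1=crop; im=im[y0:y1,x0:x1]
    im=cv2.resize(im,None,fx=scale,fy=scale,interpolation=cv2.INTER_CUBIC)
    cv2.imwrite('pics/%s.png'%name,im[...,::-1])
def p2w(cam,uv,z):
    c=manip.camera_model(cam);K=np.array(c['mtx']);T=np.array(c['cam_to_world'])
    uv=np.atleast_2d(np.array(uv,float));k=c['k1']
    d=np.c_[(uv[:,0]-K[0,2])/K[0,0],(uv[:,1]-K[1,2])/K[1,1]]
    s=d.copy()
    for _ in range(20): s=d/(1+k*(s**2).sum(1,keepdims=True))
    r=np.c_[s,np.ones(len(s))]@T[:3,:3].T
    z=np.broadcast_to(z,len(s))
    return T[:3,3]+r*((z-T[2,3])/r[:,2])[:,None]
def w2p(cam,P):
    c=manip.camera_model(cam);K=np.array(c['mtx']);T=np.array(c['cam_to_world'])
    P=np.atleast_2d(np.array(P,float));q=(P-T[:3,3])@T[:3,:3]
    s=q[:,:2]/q[:,2:];s=s*(1+c['k1']*(s**2).sum(1,keepdims=True))
    return np.c_[s[:,0]*K[0,0]+K[0,2],s[:,1]*K[1,1]+K[1,2]]
def goto(pos,yaw=None):
    """print shift (cm, tool axes) and rotvec to reach pos with tool down, jaw (tool y) dir at yaw"""
    s=manip.sense();Rt=R.from_quat(s['tool_rot'])
    d=Rt.inv().apply(np.array(pos)-s['tcp_pos'])*100
    out=[np.round(d,2)]
    if yaw is not None:
        best=None
        for k in (-1,0,1):
            yy=yaw+k*np.pi
            y=np.array([np.cos(yy),np.sin(yy),0]);z=np.array([0,0,-1.]);x=np.cross(y,z)
            rv=(Rt.inv()*R.from_matrix(np.c_[x,y,z])).as_rotvec()
            if best is None or np.linalg.norm(rv)<np.linalg.norm(best): best=rv
        out.append(np.round(best,3))
    print(*out)
def st():
    s=manip.sense();Rt=R.from_quat(s['tool_rot']).as_matrix()
    print('t',round(s['t'],2),'q',np.round(s['q'],3),'tcp',np.round(s['tcp_pos'],4),'yaw',round(np.arctan2(Rt[1,1],Rt[0,1]),3),'z',np.round(Rt[:,2],3),'F',np.round(s['force'],1),'M',np.round(s['ft_torque'],2),'gap',round(s['finger_gap'],3))
E
python3 - <<'E'
from h import *
snap('scene','s0',None,1.4);snap('top','t0',None,1.4);st()
for c in('scene','top'):
  m=manip.camera_model(c);print(np.round(m['mtx'],1),m['k1'],np.round(m['cam_to_world'],3))
E
```

```text
pics
t 0.1 q [ 0.995  0.528  1.434  0.     1.181 -0.178] tcp [0.2417 0.5756 0.1934] yaw 1.173 z [-0.001 -0.002 -1.   ] F [ 0.2 -0.5  0.3] M [ 0.04 -0.03 -0.05] gap 1.002
[[399.3   0.  281.8]
 [  0.  399.3 214.4]
 [  0.    0.    1. ]] -0.03639114013257666 [[-0.124  0.626 -0.77   1.357]
 [ 0.992  0.068 -0.104  0.127]
 [-0.012 -0.777 -0.63   0.739]
 [ 0.     0.     0.     1.   ]]
[[532.3   0.  277.7]
 [  0.  532.3 215.9]
 [  0.    0.    1. ]] 0.05876895582033982 [[ 0.006 -0.998  0.07   0.523]
 [-1.    -0.007 -0.009  0.031]
 [ 0.01  -0.07  -0.998  1.297]
 [ 0.     0.     0.     1.   ]]
```

View pics/s0.png

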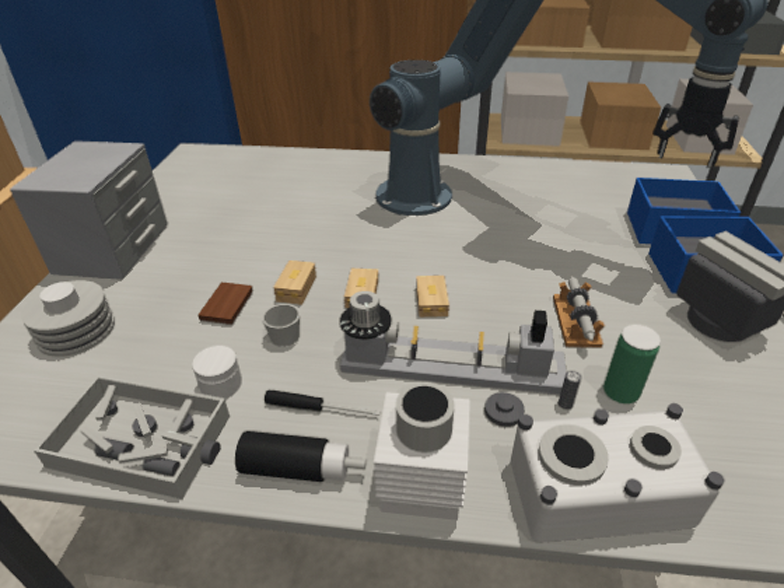

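View pics/t0.png

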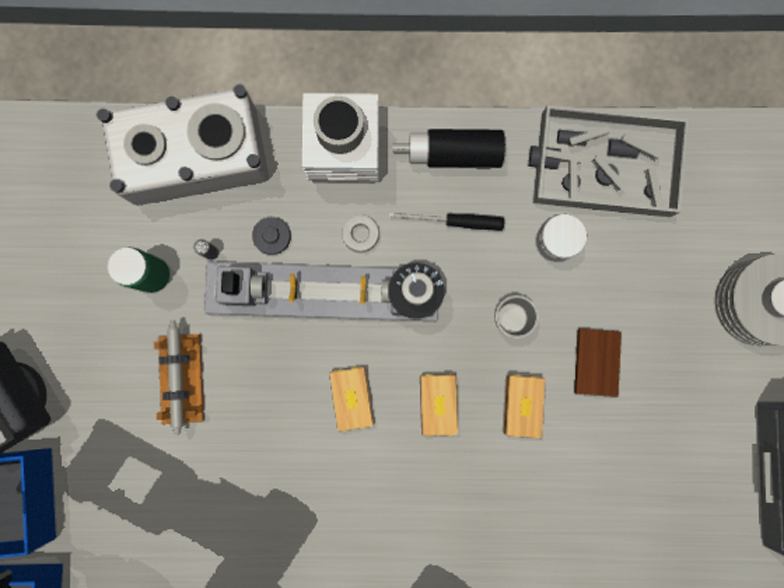

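```bash
python3 - <<'E'
from h import *
im=np.load('last_top.npy')
a=cv2.resize(im[170:320,100:450],(800,343),interpolation=cv2.INTER_CUBIC)  # scale 2.2857
b=cv2.resize(im[180:230,265:325],None,fx=5,fy=5,interpolation=cv2.INTER_CUBIC) #300x250
c=cv2.resize(im[225:320,225:450],None,fx=2.2,fy=2.2,interpolation=cv2.INTER_CUBIC)
can=np.zeros((600,800,3),np.uint8);can[:343]=a;can[345:595,:300]=b;can[345:345+c.shape[0],302:302+c.shape[1]]=c[:, :498]
cv2.imwrite('pics/c0.png',can[...,::-1])
E
```

```text
(no output)
```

View pics/c0.png

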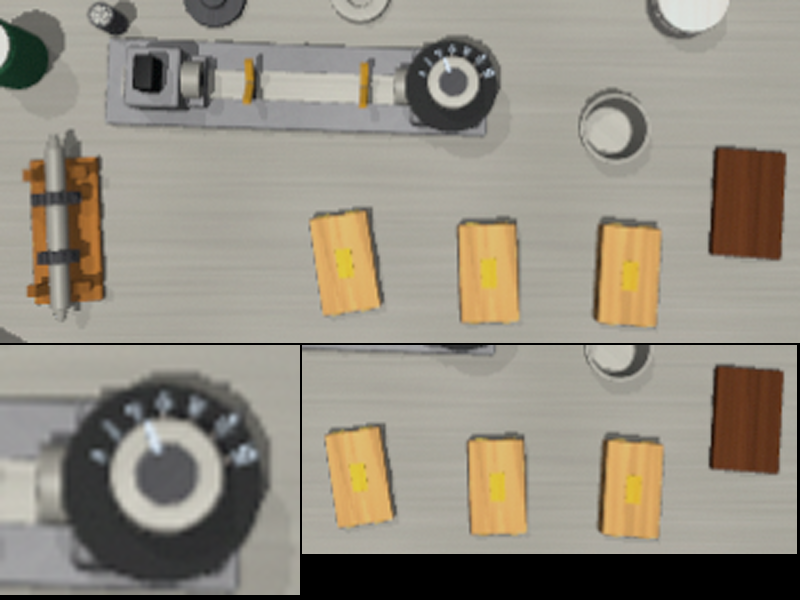

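```bash
python3 - <<'E'
from h import *
im=np.load('last_top.npy');sc=np.load('last_scene.npy')
rs=lambda m,f:cv2.resize(m,None,fx=f,fy=f,interpolation=cv2.INTER_CUBIC)
can=np.zeros((600,800,3),np.uint8)
a=rs(im[180:235,142:322],4.4);can[:242,:792]=a     # x/4.4+142, y/4.4+180
b=rs(im[222:314,105:150],3.8);can[246:246+b.shape[0],:b.shape[1]]=b # (x/3.8+105,(y-246)/3.8+222)
c=rs(sc[180:240,140:330],3.2);can[246:438,180:788]=c # ((x-180)/3.2+140,(y-246)/3.2+180)
d=rs(sc[195:280,238:410],1.8);can[442:442+d.shape[0],180:180+d.shape[1]]=d # ((x-180)/1.8+238,(y-442)/1.8+195)
cv2.imwrite('pics/c1.png',can[...,::-1])
E
```

```text
(no output)
```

View pics/c1.png

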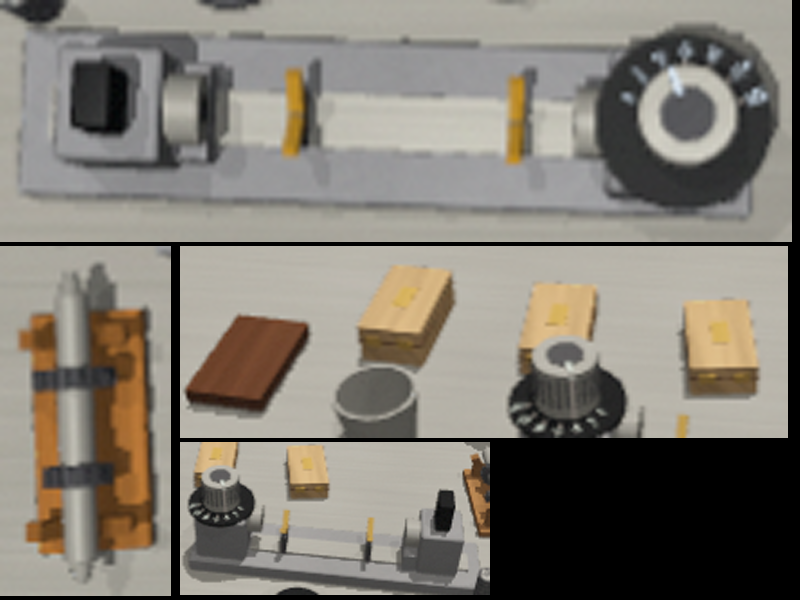

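```bash
python3 - <<'E'
from h import *
A=lambda x,y:(x/4.4+142,y/4.4+180); B=lambda x,y:(x/3.8+105,(y-246)/3.8+222); C=lambda x,y:(x/2.2857+100,y/2.2857+170)
p=lambda uv,z:p2w('top',uv,z)[0]
col=p(A(687,114),.139);dial=p(A(686,117),.095)
print('collar',col,dial)
r1=p(A(293,112),.072);r2=p(A(515,119),.072);print('rests',r1,r2,np.linalg.norm(r1-r2),(r1+r2)/2)
bl=p(A(18,194),.022);br=p(A(748,214),.022);tl=p(A(24,30),.022);tr=p(A(610,48),.022)
for a,b in((bl,br),(tl,tr),(r2,r1),(col,r2),(col,r1)): d=b-a;print('dir',np.arctan2(d[1],d[0]),np.linalg.norm(d))
print(bl,br,tl)
print('handle',p(A(97,96),.137),'mouth',p(A(226,118),.07))
s1=p(B(69,272),.042);s2=p(B(83,578),.042);d=s1-s2
print('shaft',s1,s2,(s1+s2)/2,np.linalg.norm(d),np.arctan2(d[1],d[0]))
bc=np.array([p(C(*c),.02) for c in((715,147),(785,151),(781,259),(711,255))])
print('base',bc.mean(0));d=bc[0]+bc[1]-bc[2]-bc[3];print(np.arctan2(d[1],d[0]),np.linalg.norm(d)/2,np.linalg.norm(bc[0]-bc[1]))
cs={'1':[(311,218),(367,210),(381,305),(322,315)],'2':[(459,223),(517,221),(519,322),(460,324)],'3':[(604,224),(661,228),(655,326),(597,322)]}
for k,c in cs.items():
  for h in(.032,.04):
    w=np.array([p(C(*q),h) for q in c]);d=w[0]+w[1]-w[2]-w[3];m=w.mean(0);yaw=np.arctan2(d[1],d[0])
    print(k,h,m,yaw,np.linalg.norm(d)/2,np.linalg.norm(w[0]-w[1]))
    e=np.array([np.cos(yaw),np.sin(yaw),0]);f=np.array([-e[1],e[0],0])
    P=[m+.05*e*1+.03*s*f+[0,0,zz] for s in(-1,1) for zz in(0,-h)]
    uv=w2p('scene',P);print((np.c_[(uv[:,0]-140)*3.2+180,(uv[:,1]-180)*3.2+246]).round().tolist())
E
```

```text
collar [ 0.62678452 -0.02380308  0.139     ] [ 0.62916324 -0.02538203  0.095     ]
rests [0.63235574 0.17960519 0.072     ] [0.62950737 0.06331781 0.072     ] 0.11632226026123592 [0.63093156 0.1214615  0.072     ]
dir -1.5918135280850199 0.39634178399496856
dir -1.593716785028705 0.3193794373738438
dir 1.5463070190591233 0.11632226026123592
dir 1.5395527334336547 0.10993844881503838
dir 1.5434138116168863 0.21423109311605865
[0.59108416 0.33344709 0.022     ] [ 0.58275478 -0.06280716  0.022     ] [0.6805497  0.33225005 0.022     ]
handle [0.63380081 0.26854352 0.137     ] mouth [0.62911803 0.21481446 0.07      ]
shaft [0.57854773 0.38161867 0.042     ] [0.39215917 0.36766875 0.042     ] [0.48535345 0.37464371 0.042     ] 0.1869098628985977 0.07470391490724813
base [ 0.51294143 -0.33785809  0.02      ]
-0.05291015327391328 0.1125221309888787 0.07288827152958792
1 0.032 [0.44942238 0.08158373 0.032     ] 0.1408566775923411 0.09909677453545414 0.05844279141406468
[[688.0, 367.0], [687.0, 395.0], [757.0, 366.0], [755.0, 394.0]]
1 0.04 [0.44988895 0.08126509 0.04      ] 0.140856677592341 0.09847021824032089 0.058073276876005296
[[687.0, 361.0], [687.0, 396.0], [757.0, 359.0], [754.0, 394.0]]
2 0.032 [ 0.43955534 -0.06652588  0.032     ] 0.015326289344983077 0.10323772456255824 0.06010927032291813
[[516.0, 346.0], [518.0, 374.0], [582.0, 350.0], [584.0, 378.0]]
2 0.04 [ 0.4400843  -0.06590807  0.04      ] 0.015326289344983157 0.10258498640308598 0.05972921918711435
[[515.0, 339.0], [519.0, 374.0], [583.0, 343.0], [584.0, 378.0]]
3 0.032 [ 0.43808081 -0.21132833  0.032     ] -0.07625450765294263 0.10043085981431939 0.058909604176332266
[[355.0, 332.0], [360.0, 359.0], [418.0, 339.0], [422.0, 367.0]]
3 0.04 [ 0.43861909 -0.20979498  0.04      ] -0.0762545076529424 0.09979586853698177 0.05853713813479343
[[355.0, 325.0], [361.0, 360.0], [418.0, 333.0], [423.0, 367.0]]
```

```bash
python3 - <<'E'
from h import *
goto([.6278,-.0245,.23],.4);goto([.6278,-.0245,.098],.4)
E
```

```text
[-58.84 -40.38  -3.6 ] [-0.002  0.     0.773]
[-58.85 -40.35   9.6 ] [-0.002  0.     0.773]
```

Request:
drive_tool --pt "0 0 0 -3.6 0 0 0" --pt "0 -58.84 -40.38 -3.6 0 0 0.773" --pt "0 -58.84 -40.38 -3.6 0 0 0.773" --pt "0 -58.84 -40.38 -3.6 0 0 0.773" --pt "0 -58.84 -40.38 -3.6 0 0 0.773" --pt "0 -58.84 -40.38 -3.6 0 0 0.773" --pt "0 -58.84 -40.38 -3.6 0 0 0.773" --pt "0 -58.84 -40.38 -3.6 0 0 0.773" --pt "0 -58.84 -40.38 -3.6 0 0 0.773" --pt "0 -58.84 -40.38 -3.6 0 0 0.773" --pt "0 -58.84 -40.38 -3.6 0 0 0.773" --pt "0 -58.84 -40.38 -3.6 0 0 0.773" --pt "0 -58.84 -40.38 -3.6 0 0 0.773" --pt "0 -58.84 -40.38 -3.6 0 0 0.773" --pt "0 -58.84 -40.38 -3.6 0 0 0.773" --pt "0 -58.84 -40.38 -3.6 0 0 0.773" --pt "0 -58.84 -40.38 -3.6 0 0 0.773" --pt "0 -58.84 -40.38 -3.6 0 0 0.773" --pt "0 -58.84 -40.38 -3.6 0 0 0.773"

```text
t: 2.0
tcp_pos: [0.6267, -0.022, 0.2301]
tool_rot: [0.552, 0.834, -0.0, -0.001]
force: [0.3, -0.3, 0.5]
finger_gap: 0.999
```

```bash
python3 - <<'E'
from h import *
st();goto([.6278,-.0245,.098],.4)
E
```

```text
t 2.0 q [-2.130e-01  4.950e-01  1.385e+00  1.000e-03  1.264e+00 -6.150e-01] tcp [ 0.6267 -0.022   0.2301] yaw 0.402 z [-0.002  0.001 -1.   ] F [ 0.3 -0.3  0.5] M [ 0.03  0.03 -0.04] gap 0.999
[-0.3   0.02 13.21] [-0.001 -0.001  0.002]
```

Request:
drive_tool --pt "0 0 0 4 0 0 0" --pt "0 0 0 8 0 0 0" --pt "0 0 0 11 0 0 0" --pt "0 0 0 13.2 0 0 0" --pt "0 0 0 13.2 0 0 0" --pt "80 0 0 13.2 0 0 0" --pt "110 0 0 13.2 0 0 0" --pt "110 0 0 13.2 0 0 0" --pt "110 0 0 13.2 0 0 0" --pt "110 0 0 13.2 0 0 0" --pt "110 0 0 13.2 0 0 0" --pt "110 0 0 13.2 0 0 0" --force 30

```text
t: 3.2
tcp_pos: [0.6292, -0.0241, 0.1001]
tool_rot: [0.553, 0.833, 0.001, 0.001]
force: [-0.7, 1.3, 6.9]
finger_gap: 0.57
```

```bash
python3 - <<'E'
from h import *
st();snap('scene','s1',(180,130,380,280),4)
E
```

```text
t 3.2 q [-0.216  0.645  1.505  0.     0.988 -0.616] tcp [ 0.6292 -0.0241  0.1001] yaw 0.4 z [ 0.003 -0.    -1.   ] F [-0.7  1.3  6.9] M [ 0.13  0.21 -0.03] gap 0.57
```

View pics/s1.png

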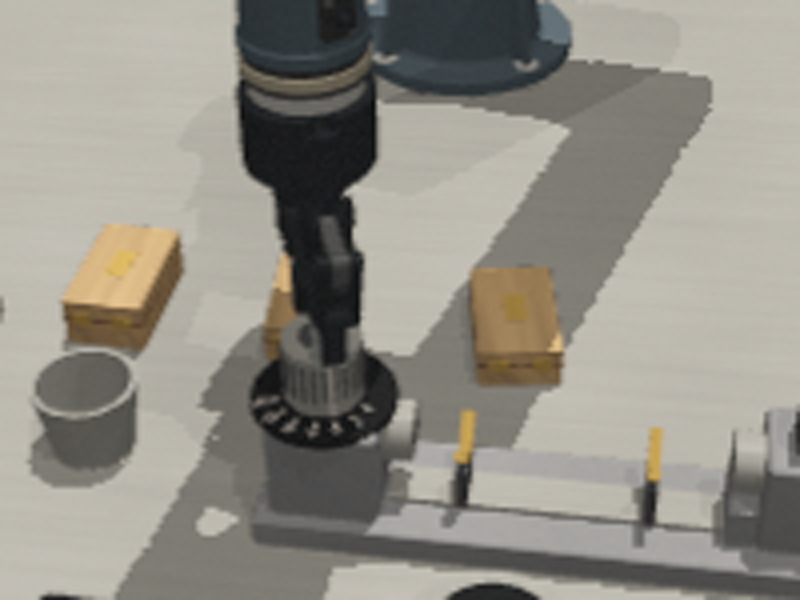

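Request:
drive_tool --pt "110 0 0 -0.3 0 0 0" --pt "110 0 0 -0.3 0 0 0.08" --pt "110 0 0 -0.3 0 0 0.16" --pt "110 0 0 -0.3 0 0 0.24" --pt "110 0 0 -0.3 0 0 0.32" --pt "110 0 0 -0.3 0 0 0.4" --pt "110 0 0 -0.3 0 0 0.48" --pt "110 0 0 -0.3 0 0 0.56" --pt "110 0 0 -0.3 0 0 0.64" --pt "110 0 0 -0.3 0 0 0.72" --pt "110 0 0 -0.3 0 0 0.8" --pt "110 0 0 -0.3 0 0 0.82" --pt "110 0 0 -0.3 0 0 0.82" --pt "110 0 0 -0.3 0 0 0.82" --force 40

```text
t: 4.65
tcp_pos: [0.6281, -0.0241, 0.1013]
tool_rot: [0.839, 0.545, -0.0, -0.0]
force: [0.1, -0.0, -0.4]
finger_gap: 0.566
```

```bash
python3 - <<'E'
from h import *
st()
E
```

```text
t 4.65 q [-0.216  0.644  1.505 -0.     0.993  0.203] tcp [ 0.6281 -0.0241  0.1013] yaw -0.419 z [-0. -0. -1.] F [ 0.1 -0.  -0.4] M [0.02 0.01 0.02] gap 0.566
```

Request:
drive_tool --pt "0 0 0 -0.3 0 0 0.82" --pt "0 0 0 -0.3 0 0 0.82" --pt "0 0 0 -0.3 0 0 0.82" --pt "0 0 0 -0.3 0 0 0.82" --pt "0 0 0 -4 0 0 0.82" --pt "0 0 0 -8 0 0 0.82" --pt "0 0 0 -12 0 0 0.82" --pt "0 0 0 -12 0 0 0.82"

```text
t: 5.45
tcp_pos: [0.6325, -0.0249, 0.2282]
tool_rot: [0.986, 0.165, 0.006, 0.003]
force: [0.7, 0.2, -0.2]
finger_gap: 0.999
```

```bash
python3 - <<'E'
from h import *
st();goto([.6338,.268,.218],1.5475);goto([.6338,.268,.103],1.5475)
E
```

```text
t 5.45 q [-0.216  0.498  1.385  0.     1.245  1.023] tcp [ 0.6325 -0.0249  0.2282] yaw -1.239 z [ 0.014 -0.003 -1.   ] F [ 0.7  0.2 -0.2] M [-0.02 -0.01  0.11] gap 0.999
[  9.65 -27.65   0.93] [ 0.005 -0.013  0.355]
[  9.51 -27.74  12.43] [ 0.005 -0.013  0.355]
```

```bash
python3 - <<'E'
from h import *
a=snap('scene','x1');a=cv2.resize(a[195:245,235:285],(400,400),interpolation=cv2.INTER_CUBIC)
b=manip.snapshot('top');b=cv2.resize(b[180:230,270:320],(400,400),interpolation=cv2.INTER_CUBIC)
cv2.imwrite('pics/c2.png',np.hstack([a,b])[...,::-1])
E
```

```text
(no output)
```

View pics/c2.png

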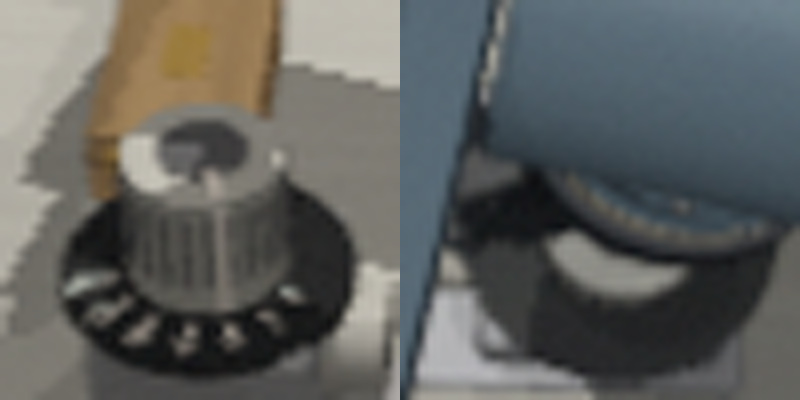

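```bash
python3 - <<'E'
from h import *
st();goto([.628,-.0243,.1025])
E
```

```text
t 5.55 q [-0.216  0.503  1.392 -0.     1.244  1.024] tcp [ 0.6287 -0.0241  0.2227] yaw -1.239 z [ 0.003 -0.001 -1.   ] F [-0.8  0.  -0.9] M [0.03 0.03 0.01] gap 1.001
[-0.1  -0.02 12.02]
```

Request:
drive_tool --pt "0 0 0 4 0 0 0" --pt "0 0 0 8 0 0 0" --pt "0 0 0 11 0 0 0" --pt "0 0 0 11.9 0 0 0" --pt "0 0 0 11.9 0 0 0" --pt "80 0 0 11.9 0 0 0" --pt "160 0 0 11.9 0 0 0" --pt "160 0 0 11.9 0 0 0" --pt "160 0 0 11.9 0 0 0" --pt "160 0 0 11.9 0 0 0" --pt "160 0 0 11.9 0 0 0" --force 40

```text
t: 6.65
tcp_pos: [0.6282, -0.0241, 0.1027]
tool_rot: [0.986, 0.165, 0.0, 0.0]
force: [0.3, -0.1, 0.9]
finger_gap: 0.372
```

```bash
python3 - <<'E'
from h import *
st()
E
```

```text
t 6.65 q [-0.216  0.642  1.504 -0.     0.995  1.024] tcp [ 0.6282 -0.0241  0.1027] yaw -1.24 z [ 0.001 -0.    -1.   ] F [ 0.3 -0.1  0.9] M [-0.01 -0.01  0.03] gap 0.372
```

```bash
python3 - <<'E'
from h import *
a=manip.snapshot('scene');a=cv2.resize(a[150:250,210:310],(590,590),interpolation=cv2.INTER_CUBIC)
cv2.imwrite('pics/c3.png',a[...,::-1])
print(w2p('scene',[[.628,-.0243,.139],[.628,-.0243,.1027],[.628,-.0243,.095]])*1)
E
```

```text
[[259.80555007 214.06401316]
 [260.50194593 225.58375129]
 [260.64565816 227.9582765 ]]
```

View pics/c3.png

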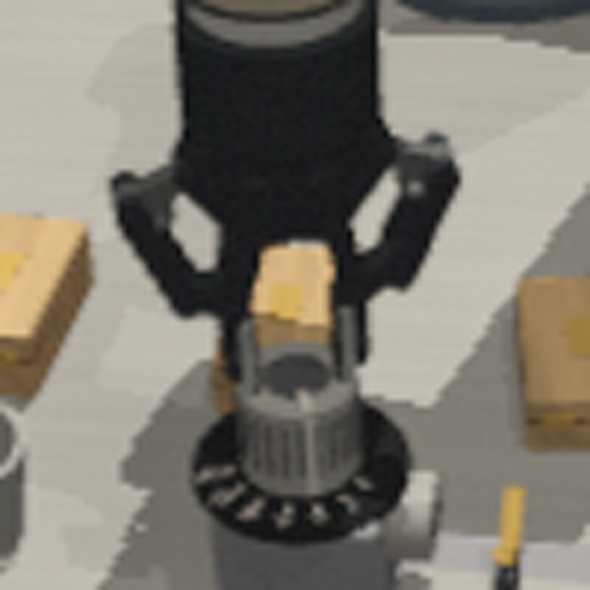

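```bash
python3 - <<'E'
from h import *
print('start tcp px*1.4',w2p('scene',[[.242,.576,.194],[.242,.576,.207],[.242,.576,.24]])*1.4)
f=lambda P:((w2p('scene',P)-[210,150])*5.9).round().tolist()
y=np.array([np.cos(-1.24),np.sin(-1.24),0])
for dz in(0,.03,.04):
  print(dz,f([[.6282,-.0241,.1027+dz]+s*.016*y for s in(-1,1)]),f([[.6282,-.0241,.1027+.073+dz]]))
for dx in(-.03,-.045):
  print(dx,f([[.6282+dx,-.0241,.108]+s*.016*y for s in(-1,1)]),f([[.6282+dx,-.0241,.1757]]))
print(manip.pinch_z,[a for a in dir(manip) if a[0]!='_'])
E
```

```text
start tcp px*1.4 [[676.8697784  183.3567502 ]
 [678.72340435 177.69359931]
 [683.53252569 162.96971512]]
0 [[336.0, 441.0], [260.0, 452.0]] [[290.0, 306.0]]
0.03 [[334.0, 385.0], [256.0, 396.0]] [[286.0, 245.0]]
0.04 [[333.0, 366.0], [255.0, 377.0]] [[285.0, 223.0]]
-0.03 [[347.0, 386.0], [272.0, 396.0]] [[302.0, 262.0]]
-0.045 [[352.0, 364.0], [278.0, 374.0]] [[308.0, 240.0]]
0.0187 ['PlanningError', 'camera_model', 'pinch_z', 'sense', 'sign_off', 'snapshot']
```

Request:
drive_tool --pt "50 0 0 -0.5 0 0 0" --pt "50 0 0 -0.5 0 0 0" --pt "50 0 0 -0.5 0 0 0" --pt "50 0 0 0 0 0 0" --pt "50 0 0 0.4 0 0 0" --pt "50 0 0 0.8 0 0 0" --pt "50 0 0 0.8 0 0 0"

```text
t: 7.4
tcp_pos: [0.6274, -0.0239, 0.0932]
tool_rot: [0.986, 0.165, -0.001, -0.0]
force: [-0.6, -0.3, -0.5]
finger_gap: 0.809
```

Request:
drive_tool --pt "50 0 0 0.4 0 0 0" --pt "50 0 0 0.8 0 0 0" --pt "50 0 0 0.8 0 0 0"

```text
t: 7.7
tcp_pos: [0.6276, -0.0239, 0.0856]
tool_rot: [0.986, 0.165, -0.001, -0.0]
force: [-0.9, -0.3, 0.8]
finger_gap: 0.803
```

Request:
drive_tool --pt "50 0 0 0.4 0 0 0" --pt "50 0 0 0.8 0 0 0" --pt "50 0 0 0.8 0 0 0"

```text
t: 8.0
tcp_pos: [0.6276, -0.0239, 0.0776]
tool_rot: [0.986, 0.165, -0.001, -0.0]
force: [-0.8, -0.1, -0.1]
finger_gap: 0.802
```

Request:
drive_tool --pt "50 0 0 0.4 0 0 0" --pt "50 0 0 0.8 0 0 0" --pt "50 0 0 0.8 0 0 0"

```text
t: 8.3
tcp_pos: [0.6275, -0.0239, 0.0696]
tool_rot: [0.986, 0.165, -0.001, -0.0]
force: [-0.9, -0.3, -0.5]
finger_gap: 0.803
```

Request:
drive_tool --pt "50 0 0 0.2 0 0 0" --pt "50 0 0 0.5 0 0 0" --pt "50 0 0 0.5 0 0 0"

```text
t: 8.6
tcp_pos: [0.6278, -0.024, 0.0649]
tool_rot: [0.986, 0.165, -0.0, -0.0]
force: [-0.7, -0.1, 0.7]
finger_gap: 0.804
```

Request:
drive_tool --pt "110 0 0 0 0 0 0" --pt "160 0 0 0 0 0 0" --pt "160 0 0 0 0 0 0" --pt "160 0 0 0 0 0 0" --pt "160 0 0 0 0 0 0" --pt "160 0 0 0 0 0 0" --force 40

```text
t: 9.2
tcp_pos: [0.6282, -0.0241, 0.0655]
tool_rot: [0.986, 0.165, 0.0, 0.0]
force: [-0.6, -0.3, 2.2]
finger_gap: 0.574
```

Request:
drive_tool --pt "160 0 0 0 0 0 0.08" --pt "160 0 0 0 0 0 0.16" --pt "160 0 0 0 0 0 0.24" --pt "160 0 0 0 0 0 0.32" --pt "160 0 0 0 0 0 0.4" --pt "160 0 0 0 0 0 0.48" --pt "160 0 0 0 0 0 0.56" --pt "160 0 0 0 0 0 0.64" --pt "160 0 0 0 0 0 0.72" --pt "160 0 0 0 0 0 0.8" --pt "160 0 0 0 0 0 0.8" --pt "160 0 0 0 0 0 0.8"

```text
t: 10.4
tcp_pos: [0.6282, -0.0242, 0.0655]
tool_rot: [0.973, -0.232, 0.0, 0.0]
force: [-1.2, -0.7, 3.3]
finger_gap: 0.576
```

Request:
drive_tool --pt "100 0 0 0 0 0 0" --pt "0 0 0 0 0 0 0" --pt "0 0 0 0 0 0 0" --pt "0 0 0 0 0 0 0" --pt "0 0 0 -2 0 0 0" --pt "0 0 0 -6 0 0 0" --pt "0 0 0 -10 0 0 0" --pt "0 0 0 -14 0 0 0" --pt "0 0 0 -14 0 0 0"

```text
t: 11.3
tcp_pos: [0.6326, -0.0248, 0.2121]
tool_rot: [0.973, -0.232, 0.007, -0.0]
force: [1.6, 0.6, 0.7]
finger_gap: 0.995
```

```bash
python3 - <<'E'
from h import *
st()
a=manip.snapshot('scene');np.save('s2.npy',a);b=cv2.resize(a[195:245,235:285],(400,400),interpolation=cv2.INTER_CUBIC)
c=cv2.resize(a[60:160,220:320],(400,400),interpolation=cv2.INTER_CUBIC)
cv2.imwrite('pics/c4.png',np.hstack([b,c])[...,::-1])
s=manip.sense();print(w2p('scene',[s['tcp_pos'],s['tcp_pos']+[0,0,.04]]))
E
```

```text
t 11.3 q [-0.216  0.514  1.404  0.     1.21   1.824] tcp [ 0.6326 -0.0248  0.2121] yaw -2.04 z [ 0.014 -0.003 -1.   ] F [1.6 0.6 0.7] M [-0.02 -0.02 -0.06] gap 0.995
[[258.16244453 190.85287622]
 [257.27260724 176.15815839]]
```

View pics/c4.png

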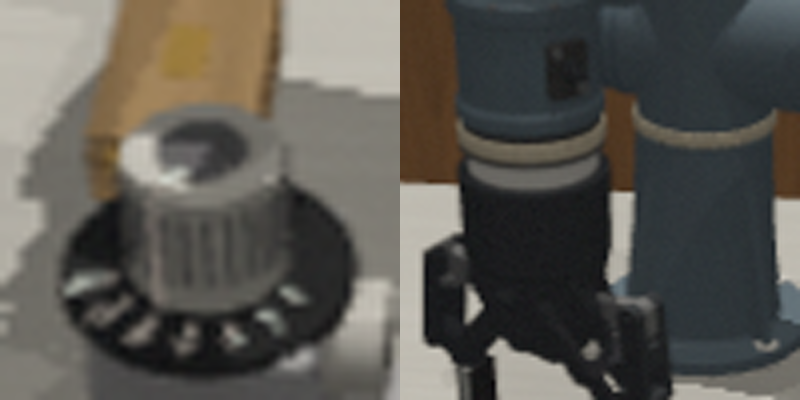

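```bash
python3 - <<'E'
from h import *
st();goto([.6338,.268,.205],1.5475);goto([.6338,.268,.076],1.5475)
E
```

```text
t 11.35 q [-0.216  0.517  1.408  0.     1.209  1.824] tcp [ 0.6304 -0.0244  0.209 ] yaw -2.04 z [ 0.008 -0.002 -1.   ] F [ 0.2 -0.3  0.4] M [-0.02  0.04  0.02] gap 0.997
[-12.91 -26.23   0.35] [-0.    -0.008 -0.446]
[-13.01 -26.2   13.25] [-0.    -0.008 -0.446]
```

Request:
drive_tool --pt "0 -12.66 -26.3 0 0 0 -0.446" --pt "0 -12.66 -26.3 0 0 0 -0.446" --pt "0 -12.66 -26.3 0 0 0 -0.446" --pt "0 -12.66 -26.3 0 0 0 -0.446" --pt "0 -12.66 -26.3 0 0 0 -0.446" --pt "0 -12.66 -26.3 0 0 0 -0.446" --pt "0 -12.66 -26.3 0 0 0 -0.446" --pt "0 -12.66 -26.3 0 0 0 -0.446" --pt "0 -12.66 -26.3 0 0 0 -0.446" --pt "0 -12.66 -26.3 0 0 0 -0.446"

```text
t: 12.35
tcp_pos: [0.634, 0.266, 0.2047]
tool_rot: [1.0, -0.013, -0.001, 0.0]
force: [-0.3, -1.0, -0.5]
finger_gap: 1.003
```

Request:
drive_tool --pt "0 0 0 4 0 0 0" --pt "0 0 0 8 0 0 0" --pt "0 0 0 11 0 0 0" --pt "0 0 0 12.5 0 0 0" --pt "0 0 0 12.9 0 0 0" --pt "0 0 0 12.9 0 0 0"

```text
t: 12.95
tcp_pos: [0.6349, 0.2672, 0.0768]
tool_rot: [1.0, -0.012, 0.0, -0.0]
force: [1.1, 0.3, 1.5]
finger_gap: 0.998
```

```bash
python3 - <<'E'
from h import *
st();a=manip.snapshot('scene');b=cv2.resize(a[120:300,310:480],None,fx=3.3,fy=3.3,interpolation=cv2.INTER_CUBIC)
cv2.imwrite('pics/c5.png',b[...,::-1])
E
```

```text
t 12.95 q [ 0.237  0.745  1.354 -0.     1.042  1.832] tcp [0.6349 0.2672 0.0768] yaw -1.595 z [ 0.001  0.    -1.   ] F [1.1 0.3 1.5] M [0.07 0.01 0.02] gap 0.998
```

View pics/c5.png

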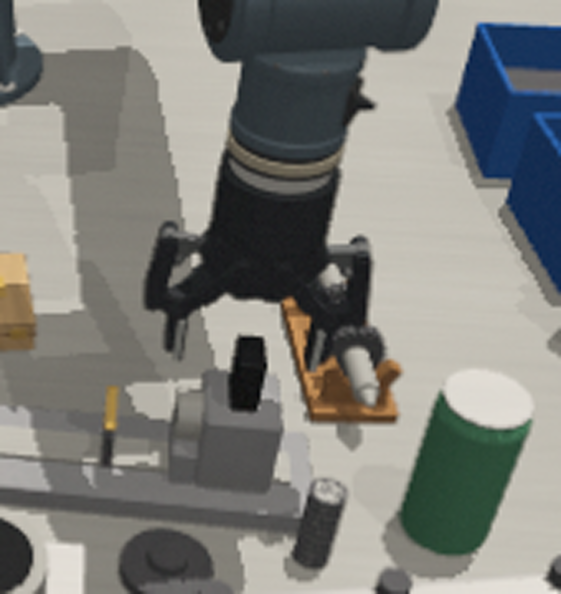

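Request:
drive_tool --pt "0 0 0 0.6 0 0 0" --pt "0 0 0 1.2 0 0 0" --pt "120 0 0 1.2 0 0 0" --pt "240 0 0 1.2 0 0 0" --pt "240 0 0 1.2 0 0 0" --pt "240 0 0 1.2 0 0 0" --pt "240 0 0 1.2 0 0 0" --pt "240 0 0 1.2 0 0 0" --pt "240 0 0 1.2 0 0 0" --force 40

```text
t: 13.9
tcp_pos: [0.6344, 0.2689, 0.065]
tool_rot: [1.0, -0.012, 0.001, -0.001]
force: [-0.4, 4.2, 3.8]
finger_gap: 0.234
```

Request:
drive_tool --pt "240 0 -0.6 1.2 0 0 0" --pt "240 0 -1.2 0 0 0 0" --pt "240 0 -1.8 0 0 0 0" --pt "240 0 -2.4 0 0 0 0" --pt "240 0 -3 0 0 0 0" --pt "240 0 -3 0 0 0 0" --pt "240 0 -3 0 0 0 0"

```text
t: 14.6
tcp_pos: [0.6363, 0.2961, 0.0627]
tool_rot: [1.0, -0.012, 0.001, 0.001]
force: [5.7, -2.1, -7.9]
finger_gap: 0.23
```

Request:
drive_tool --pt "100 0 0 0 0 0 0" --pt "0 0 0 0 0 0 0" --pt "0 0 0 0 0 0 0" --pt "0 0 0 0 0 0 0" --pt "0 0 0 -4 0 0 0" --pt "0 0 0 -9 0 0 0" --pt "0 0 0 -9 0 0 0" --pt "0 0 0 -9 0 0 0"

```text
t: 15.4
tcp_pos: [0.6358, 0.2983, 0.1568]
tool_rot: [1.0, -0.011, 0.002, -0.001]
force: [-0.9, -0.5, -0.6]
finger_gap: 0.997
```

```bash
python3 - <<'E'
from h import *
st();goto([.4854,.3746,.15],1.6455)
E
```

```text
t 15.4 q [ 0.28   0.67   1.259 -0.     1.208  1.874] tcp [0.6358 0.2983 0.1568] yaw -1.594 z [ 0.004  0.001 -1.   ] F [-0.9 -0.5 -0.6] M [-0.03  0.01  0.01] gap 0.997
[-15.21  -7.28   0.63] [-0.001 -0.004 -0.097]
```

Request:
drive_tool --pt "0 -15.2 -7.3 0.5 0 0 -0.097" --pt "0 -15.2 -7.3 0.5 0 0 -0.097" --pt "0 -15.2 -7.3 0.5 0 0 -0.097" --pt "0 -15.2 -7.3 0.5 0 0 -0.097" --pt "0 -15.2 -7.3 0.5 0 0 -0.097" --pt "0 -15.2 -7.3 0.5 0 0 -0.097" --pt "0 -15.2 -7.3 0.5 0 0 -0.097"

```text
t: 16.1
tcp_pos: [0.4863, 0.3737, 0.149]
tool_rot: [0.999, 0.036, 0.0, 0.0]
force: [1.1, 0.2, 0.9]
finger_gap: 1.0
```

```bash
python3 - <<'E'
from h import *
st();goto([.4854,.3746,.03],1.6455)
a=manip.snapshot('scene');b=cv2.resize(a[120:300,310:450],None,fx=3.3,fy=3.3,interpolation=cv2.INTER_CUBIC)
cv2.imwrite('pics/c6.png',b[...,::-1])
E
```

```text
t 16.1 q [ 4.740e-01  5.640e-01  1.508e+00 -1.000e-03  1.068e+00  1.972e+00] tcp [0.4863 0.3737 0.149 ] yaw -1.498 z [ 0.001 -0.    -1.   ] F [1.1 0.2 0.9] M [ 0.03 -0.02 -0.03] gap 1.0
[-0.09 -0.1  11.9 ] [ 0.    -0.001 -0.002]
```

View pics/c6.png

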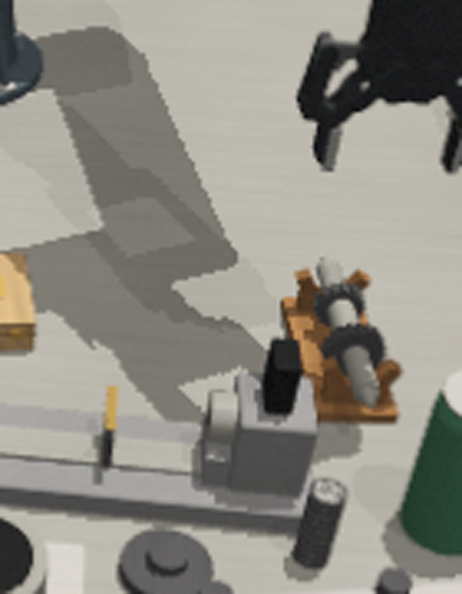

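```bash
python3 - <<'E'
from h import *
f=lambda P:((w2p('scene',P)-[310,120])*3.3).round().tolist()
y=np.array([np.cos(-1.496),np.sin(-1.496),0])
for z in(.149,.19,.2): print(z,f([np.array([.4863,.3737,z])+s*.0425*y for s in(-1,0,1)]))
print(f([[.4854,.3746,.042]]))
E
```

```text
0.149 [[426.0, 222.0], [371.0, 221.0], [316.0, 220.0]]
0.19 [[439.0, 178.0], [382.0, 177.0], [326.0, 176.0]]
0.2 [[442.0, 167.0], [385.0, 166.0], [328.0, 164.0]]
[[345.0, 327.0]]
```

Request:
drive_tool --pt "0 0 0 5 0 0 0" --pt "0 0 0 9 0 0 0" --pt "0 0 0 13 0 0 0" --pt "0 0 0 15 0 0 0" --pt "0 0 0 15.8 0 0 0" --pt "0 0 0 15.9 0 0 0" --pt "100 0 0 15.9 0 0 0" --pt "240 0 0 15.9 0 0 0" --pt "240 0 0 15.9 0 0 0" --pt "240 0 0 15.9 0 0 0" --pt "240 0 0 15.9 0 0 0" --pt "240 0 0 15.9 0 0 0" --force 60

```text
t: 17.35
tcp_pos: [0.485, 0.3746, -0.0086]
tool_rot: [0.999, 0.037, 0.001, -0.0]
force: [-0.8, -0.4, 6.0]
finger_gap: 0.236
```

Request:
drive_tool --pt "100 0 0 0 0 0 0" --pt "100 0 0 0 0 0 0" --pt "100 0 0 0.4 0 0 0" --pt "100 0 0 0.9 0 0 0" --pt "100 0 0 0.9 0 0 0"

```text
t: 17.85
tcp_pos: [0.4837, 0.3739, -0.0199]
tool_rot: [0.999, 0.037, -0.001, 0.0]
force: [0.0, -0.9, 0.7]
finger_gap: 0.609
```

Request:
drive_tool --pt "240 0 0 0 0 0 0" --pt "240 0 0 0 0 0 0" --pt "240 0 0 0 0 0 0" --pt "240 0 0 0 0 0 0" --pt "240 0 0 0 0 0 0"

```text
t: 18.35
tcp_pos: [0.4846, 0.3743, -0.0186]
tool_rot: [0.999, 0.037, 0.0, 0.0]
force: [0.0, -1.0, 0.2]
finger_gap: 0.242
```

Request:
drive_tool --pt "240 0 0 -2 0 0 0" --pt "240 0 0 -6 0 0 0" --pt "240 0 0 -11 0 0 0" --pt "240 0 0 -16 0 0 0" --pt "240 0 0 -18 0 0 0" --pt "240 0 0 -18 0 0 0" --pt "240 0 0 -18 0 0 0"

```text
t: 19.05
tcp_pos: [0.4831, 0.3736, 0.16]
tool_rot: [0.999, 0.037, -0.001, 0.001]
force: [-0.8, -0.3, -4.6]
finger_gap: 0.237
```

```bash
python3 - <<'E'
from h import *
st();goto([.6311,.1315,.16],-.0233)
s=manip.sense();Rt=R.from_quat(s['tool_rot'])
print((Rt.inv().apply([.6311-.4848,.1315-.3743,0])*100).round(2))
E
```

```text
t 19.05 q [0.475 0.549 1.502 0.    1.094 1.972] tcp [0.4831 0.3736 0.16  ] yaw -1.497 z [-0.003 -0.001 -1.   ] F [-0.8 -0.3 -4.6] M [-0.    0.01  0.04] gap 0.237
[ 1.297e+01  2.524e+01 -1.000e-02] [-1.000e-03  3.000e-03 -1.474e+00]
[ 1.280e+01  2.529e+01 -1.000e-02]
```

Request:
drive_tool --pt "240 2 4 0 0 0 -0.13" --pt "240 3.5 7 0 0 0 -0.26" --pt "240 5 10 0 0 0 -0.4" --pt "240 6.5 13 0 0 0 -0.54" --pt "240 8 16 0 0 0 -0.68" --pt "240 9.5 19 0 0 0 -0.82" --pt "240 11 22 0 0 0 -0.96" --pt "240 12.82 25.3 0 0 0 -1.1" --pt "240 12.82 25.3 0 0 0 -1.24" --pt "240 12.82 25.3 0 0 0 -1.38" --pt "240 12.82 25.3 0 0 0 -1.474" --pt "240 12.82 25.3 0 0 0 -1.474" --pt "240 12.82 25.3 0 0 0 -1.474"

```text
t: 20.35
tcp_pos: [0.6293, 0.1314, 0.1585]
tool_rot: [0.716, 0.698, -0.002, -0.002]
force: [-0.1, -0.2, -4.1]
finger_gap: 0.238
```

```bash
python3 - <<'E'
from h import *
st();goto([.6311,.1315,.009],-.0233)
a=manip.snapshot('scene');b=cv2.resize(a[100:290,230:430],None,fx=3,fy=3,interpolation=cv2.INTER_CUBIC)
cv2.imwrite('pics/c7.png',b[...,::-1])
E
```

```text
t 20.35 q [0.032 0.593 1.416 0.    1.138 0.057] tcp [0.6293 0.1314 0.1585] yaw -0.025 z [-0.005 -0.    -1.   ] F [-0.1 -0.2 -4.1] M [-0.03  0.02 -0.  ] gap 0.238
[ 0.02  0.25 14.95] [-0.005  0.    -0.002]
```

View pics/c7.png

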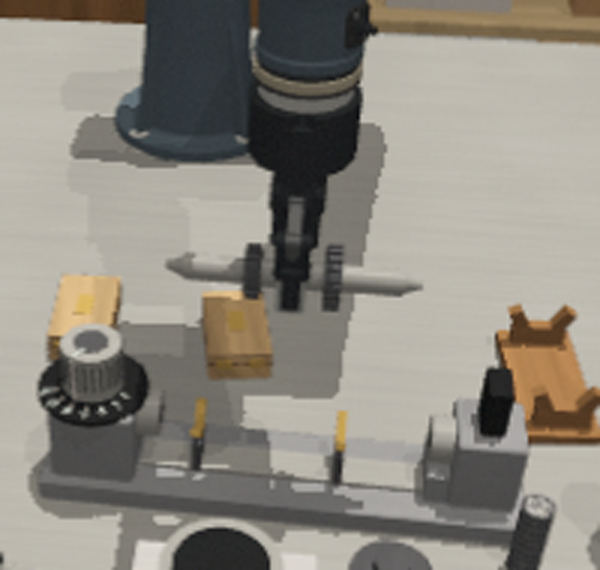

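Request:
drive_tool --pt "240 0 0 3 0 0 0" --pt "240 0 0 7 0 0 0" --pt "240 0 0 10.5 0 0 0" --pt "240 0 0 12.5 0 0 0" --pt "240 0 0 13.5 0 0 0" --pt "240 0 0 14.2 0 0 0" --pt "240 0 0 14.6 0 0 0" --pt "240 0 0 14.8 0 0 0" --pt "240 0 0 15 0 0 0" --pt "240 0 0 15 0 0 0"

```text
t: 21.4
tcp_pos: [0.6315, 0.1315, 0.012]
tool_rot: [0.715, 0.699, 0.0, 0.0]
force: [-0.5, -0.2, -5.1]
finger_gap: 0.239
```

```bash
python3 - <<'E'
from h import *
st()
E
```

```text
t 21.4 q [ 0.032  0.786  1.505 -0.     0.849  0.055] tcp [0.6315 0.1315 0.012 ] yaw -0.023 z [ 0.001  0.    -1.   ] F [-0.5 -0.2 -5.1] M [-0.03  0.08  0.07] gap 0.239
```

Still hanging freely; lower a few mm more.

Request:
drive_tool --pt "240 0 0 0.15 0 0 0" --pt "240 0 0 0.3 0 0 0" --pt "240 0 0 0.3 0 0 0" --pt "240 0 0 0.3 0 0 0"

```text
t: 21.8
tcp_pos: [0.6319, 0.1315, 0.0088]
tool_rot: [0.715, 0.699, 0.001, 0.001]
force: [0.6, 0.7, -3.2]
finger_gap: 0.241
```

Request:
drive_tool --pt "240 0 0 0.1 0 0 0" --pt "240 0 0 0.2 0 0 0" --pt "240 0 0 0.2 0 0 0"

```text
t: 22.1
tcp_pos: [0.6323, 0.1315, 0.0083]
tool_rot: [0.715, 0.699, 0.001, 0.001]
force: [-1.5, 0.0, 6.3]
finger_gap: 0.239
```

Request:
drive_tool --pt "180 0 0 -0.1 0 0 0" --pt "120 0 0 -0.1 0 0 0" --pt "60 0 0 -0.1 0 0 0" --pt "0 0 0 -0.1 0 0 0" --pt "0 0 0 -0.1 0 0 0" --pt "0 0 0 -4 0 0 0" --pt "0 0 0 -9 0 0 0" --pt "0 0 0 -14 0 0 0" --pt "0 0 0 -16 0 0 0" --pt "0 0 0 -16 0 0 0"

```text
t: 23.1
tcp_pos: [0.634, 0.1317, 0.1709]
tool_rot: [0.715, 0.699, 0.003, 0.003]
force: [0.8, -0.3, -0.1]
finger_gap: 0.999
```

```bash
python3 - <<'E'
from h import *
st();s=manip.sense();Rt=R.from_quat(s['tool_rot'])
print((Rt.inv().apply([.6365-.632,.2975-.1315,0])*100).round(2))
goto([.6365,.2975,.16],1.5475)
E
```

```text
t 23.1 q [0.032 0.579 1.404 0.    1.149 0.055] tcp [0.634  0.1317 0.1709] yaw -0.023 z [ 0.009  0.    -1.   ] F [ 0.8 -0.3 -0.1] M [-0.   -0.04  0.04] gap 0.999
[1.661e+01 7.000e-02 1.000e-02]
[16.58 -0.14  1.1 ] [ 0.008  0.007 -1.57 ]
```

Request:
drive_tool --pt "0 4 0 0 0 0 -0.14" --pt "0 8 0 0 0 0 -0.28" --pt "0 12 0 0 0 0 -0.42" --pt "0 16.6 0 0 0 0 -0.56" --pt "0 16.6 0 0 0 0 -0.7" --pt "0 16.6 0 0 0 0 -0.84" --pt "0 16.6 0 0 0 0 -0.98" --pt "0 16.6 0 0 0 0 -1.12" --pt "0 16.6 0 0 0 0 -1.26" --pt "0 16.6 0 0 0 0 -1.4" --pt "0 16.6 0 0 0 0 -1.52" --pt "0 16.6 0 0 0 0 -1.57" --pt "0 16.6 0 0 0 0 -1.57"

```text
t: 24.4
tcp_pos: [0.6335, 0.297, 0.1638]
tool_rot: [0.012, 1.0, -0.001, -0.002]
force: [0.1, -0.6, -0.7]
finger_gap: 0.997
```

```bash
python3 - <<'E'
from h import *
st();goto([.6365,.2975,.065],1.5475)
a=manip.snapshot('scene');b=cv2.resize(a[190:280,230:400],None,fx=4.6,fy=4.6,interpolation=cv2.INTER_CUBIC)
cv2.imwrite('pics/c8.png',b[...,::-1])
E
```

```text
t 24.4 q [ 0.279  0.664  1.252 -0.     1.23  -1.268] tcp [0.6335 0.297  0.1638] yaw 1.547 z [-0.004 -0.001 -1.   ] F [ 0.1 -0.6 -0.7] M [ 0.01 -0.02 -0.02] gap 0.997
[-0.34  0.07  9.88] [-0.001 -0.004 -0.001]
```

View pics/c8.png

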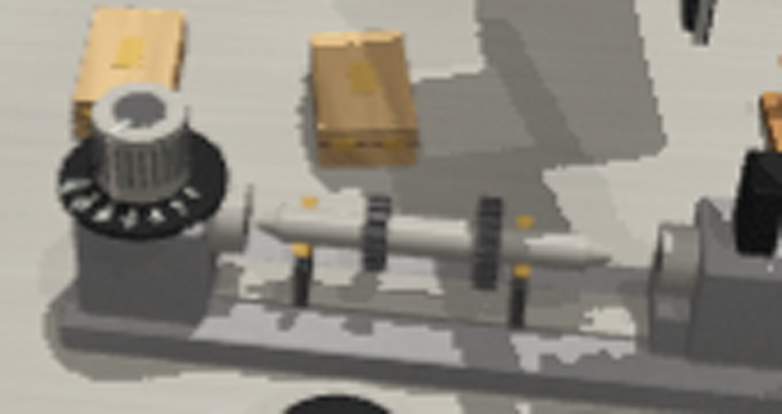

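Request:
drive_tool --pt "0 0 0 4 0 0 0" --pt "0 0 0 8 0 0 0" --pt "0 0 0 10 0 0 0" --pt "0 0 0 10.1 0 0 0" --pt "120 0 0 10.1 0 0 0" --pt "240 0 0 10.1 0 0 0" --pt "240 0 0 10.1 0 0 0" --pt "240 0 0 10.1 0 0 0" --pt "240 0 0 10.1 0 0 0" --pt "240 0 0 10.1 0 0 0" --force 40

```text
t: 25.45
tcp_pos: [0.6356, 0.2973, 0.0668]
tool_rot: [0.012, 1.0, 0.0, 0.001]
force: [-1.0, -1.6, 5.5]
finger_gap: 0.228
```

Request:
drive_tool --pt "240 0 -0.7 0 0 0 0" --pt "240 0 -1.4 0 0 0 0" --pt "240 0 -2.1 0 0 0 0" --pt "240 0 -2.8 0 0 0 0" --pt "240 0 -3.4 0 0 0 0" --pt "240 0 -4 0 0 0 0" --pt "240 0 -4.4 0 0 0 0" --pt "240 0 -4.6 0 0 0 0" --pt "240 0 -4.6 0 0 0 0"

```text
t: 26.35
tcp_pos: [0.6345, 0.2531, 0.0669]
tool_rot: [0.012, 1.0, 0.001, 0.001]
force: [-0.4, 5.0, 6.4]
finger_gap: 0.228
```

Request:
drive_tool --pt "240 0 -0.2 0 0 0 0" --pt "240 0 -0.4 0 0 0 0" --pt "240 0 -0.4 0 0 0 0"

```text
t: 26.65
tcp_pos: [0.6344, 0.2494, 0.0669]
tool_rot: [0.012, 1.0, 0.002, 0.001]
force: [-1.1, 5.3, 6.9]
finger_gap: 0.232
```

Request:
drive_tool --pt "240 0 -0.2 0 0 0 0" --pt "240 0 -0.4 0 0 0 0" --pt "240 0 -0.4 0 0 0 0"

```text
t: 26.95
tcp_pos: [0.6343, 0.2455, 0.0669]
tool_rot: [0.012, 1.0, 0.002, 0.001]
force: [-0.6, 5.4, 6.0]
finger_gap: 0.229
```

Request:
drive_tool --pt "240 0 -0.2 0 0 0 0" --pt "240 0 -0.4 0 0 0 0" --pt "240 0 -0.4 0 0 0 0"

```text
t: 27.25
tcp_pos: [0.6343, 0.2422, 0.0669]
tool_rot: [0.012, 1.0, 0.002, 0.001]
force: [-0.2, 7.0, 5.9]
finger_gap: 0.231
```

Request:
drive_tool --pt "240 0 -0.15 0 0 0 0" --pt "240 0 -0.3 0 0 0 0" --pt "240 0 -0.3 0 0 0 0"

```text
t: 27.55
tcp_pos: [0.6343, 0.2413, 0.0669]
tool_rot: [0.012, 1.0, 0.004, 0.002]
force: [-0.2, 12.8, 4.6]
finger_gap: 0.23
```

Request:
drive_tool --pt "240 0 -0.15 0 0 0 0" --pt "240 0 -0.3 0 0 0 0" --pt "240 0 -0.3 0 0 0 0"

```text
t: 27.85
tcp_pos: [0.6343, 0.2407, 0.0669]
tool_rot: [0.012, 1.0, 0.005, 0.002]
force: [-0.3, 18.2, 4.1]
finger_gap: 0.227
```

Request:
drive_tool --pt "240 0 -0.15 0 0 0 0" --pt "240 0 -0.3 0 0 0 0" --pt "240 0 -0.3 0 0 0 0"

```text
t: 28.15
tcp_pos: [0.6344, 0.2403, 0.0669]
tool_rot: [0.012, 1.0, 0.007, 0.003]
force: [0.0, 26.3, 3.0]
finger_gap: 0.228
```

Request:
drive_tool --pt "240 0 0.4 0 0 0 0" --pt "240 0 0.8 0 0 0 0" --pt "240 0 0.8 0 0 0 0" --pt "120 0 0.8 0 0 0 0" --pt "0 0 0.8 0 0 0 0" --pt "0 0 0.8 0 0 0 0" --pt "0 0 0.8 0 0 0 0" --pt "0 0 0.8 -4 0 0 0" --pt "0 0 0.8 -9 0 0 0" --pt "0 0 0.8 -14 0 0 0" --pt "0 0 0.8 -14 0 0 0" --pt "0 0 0.8 -14 0 0 0"

```text
t: 29.35
tcp_pos: [0.6344, 0.2383, 0.2072]
tool_rot: [0.012, 1.0, 0.0, 0.002]
force: [-0.9, 0.1, -1.8]
finger_gap: 1.003
```

```bash
python3 - <<'E'
from h import *
st()
a=manip.snapshot('scene');b=cv2.resize(a[185:280,230:400],None,fx=4.6,fy=4.6,interpolation=cv2.INTER_CUBIC)
c=cv2.resize(a[190:245,140:260],None,fx=3,fy=3,interpolation=cv2.INTER_CUBIC)
can=np.zeros((605,782,3),np.uint8);can[:437]=b;can[440:605,:360]=c
cv2.imwrite('pics/c9.png',can[...,::-1])
E
```

```text
t 29.35 q [ 0.195  0.587  1.279 -0.     1.272 -1.352] tcp [0.6344 0.2383 0.2072] yaw 1.547 z [ 0.004  0.001 -1.   ] F [-0.9  0.1 -1.8] M [0.03 0.01 0.02] gap 1.003
```

View pics/c9.png

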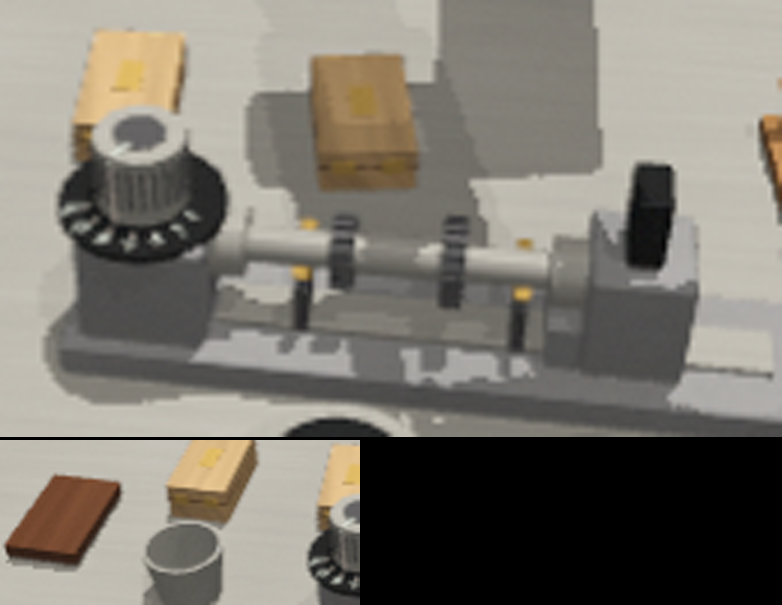

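```bash
cat >> h.py <<'E'
def cases(im,h=.036):
    hsv=cv2.cvtColor(im,cv2.COLOR_RGB2HSV)
    m=((hsv[...,0]>8)&(hsv[...,0]<28)&(hsv[...,1]>90)&(hsv[...,2]>95)).astype(np.uint8)
    m=cv2.morphologyEx(m,cv2.MORPH_OPEN,np.ones((3,3)))
    n,l,s,c=cv2.connectedComponentsWithStats(m)
    for i in range(1,n):
        if s[i,4]<250 or s[i,0]<150: continue
        r=cv2.minAreaRect(np.argwhere(l==i)[:,::-1].astype(np.float32))
        b=cv2.boxPoints(r);w=p2w('top',b,h);e=[w[1]-w[0],w[2]-w[1]];e.sort(key=np.linalg.norm)
        d=e[1]*np.sign(e[1][0]);print('px',np.round(c[i],1),s[i,4],'ctr',np.round(p2w('top',r[0],h)[0],4),'yaw',round(np.arctan2(d[1],d[0]),3),'size',np.round([np.linalg.norm(v) for v in e],4))
E
python3 - <<'E'
from h import *
im=manip.snapshot('top');np.save('t2.npy',im);cases(im);print('old');cases(np.load('last_top.npy'))
hsv=cv2.cvtColor(im,cv2.COLOR_RGB2HSV)
m=((hsv[...,0]<12)&(hsv[...,1]>120)&(hsv[...,2]<150)).astype(np.uint8);m[:,:380]=0;m[:220]=0;m=cv2.morphologyEx(m,cv2.MORPH_OPEN,np.ones((3,3)))
r=cv2.minAreaRect(np.argwhere(m)[:,::-1].astype(np.float32));w=p2w('top',cv2.boxPoints(r),.02);print('base',w,w.mean(0),r)
E
```

```text
px [427.4 258.6] 1367 ctr [ 0.5135 -0.3337  0.036 ] yaw -0.066 size [0.0692 0.1093]
px [250.4 284.7] 1090 ctr [0.4497 0.0829 0.036 ] yaw 0.151 size [0.0596 0.1023]
px [313.3 288.8] 1111 ctr [ 0.4407 -0.0651  0.036 ] yaw 0.031 size [0.0605 0.1027]
px [374.4 289.8] 1155 ctr [ 0.439  -0.2077  0.036 ] yaw -0.063 size [0.0641 0.1016]
old
px [420.6 262.2] 520 ctr [ 0.5136 -0.3168  0.036 ] yaw -0.066 size [0.0339 0.1068]
px [250.5 284.5] 1110 ctr [0.4499 0.0826 0.036 ] yaw 0.151 size [0.0603 0.1027]
px [313.3 288.8] 1111 ctr [ 0.4407 -0.0651  0.036 ] yaw 0.031 size [0.0605 0.1027]
px [374.8 290. ] 1127 ctr [ 0.4389 -0.2094  0.036 ] yaw -0.063 size [0.0609 0.1016]
base [[ 0.46137691 -0.29588619  0.02      ]
 [ 0.56979205 -0.30457781  0.02      ]
 [ 0.56552595 -0.3763481   0.02      ]
 [ 0.45730832 -0.36719952  0.02      ]] [ 0.51350081 -0.3360029   0.02      ] ((426.4624328613281, 258.5641784667969), (30.266145706176758, 45.63203430175781), 3.814075469970703)
```

```bash
python3 - <<'E'
from h import *
st();goto([.439,-.2093,.12],1.502)
E
```

```text
t 29.45 q [ 0.195  0.59   1.282 -0.     1.273 -1.352] tcp [0.6322 0.2379 0.2038] yaw 1.547 z [-0.003 -0.001 -1.   ] F [ 0.2 -0.3  0.2] M [ 0.01 -0.01  0.04] gap 1.001
[ 18.22 -45.17   8.47] [-0.001 -0.003  0.045]
```

Request:
drive_tool --pt "0 18.3 -45.2 0 0 0 0.045" --pt "0 18.3 -45.2 0 0 0 0.045" --pt "0 18.3 -45.2 0 0 0 0.045" --pt "0 18.3 -45.2 0 0 0 0.045" --pt "0 18.3 -45.2 0 0 0 0.045" --pt "0 18.3 -45.2 0 0 0 0.045" --pt "0 18.3 -45.2 0 0 0 0.045" --pt "0 18.3 -45.2 0 0 0 0.045" --pt "0 18.3 -45.2 0 0 0 0.045" --pt "0 18.3 -45.2 0 0 0 0.045" --pt "0 18.3 -45.2 0 0 0 0.045" --pt "0 18.3 -45.2 8.6 0 0 0.045" --pt "0 18.3 -45.2 8.6 0 0 0.045" --pt "0 18.3 -45.2 8.6 0 0 0.045" --pt "0 18.3 -45.2 8.6 0 0 0.045"

```text
t: 30.95
tcp_pos: [0.4392, -0.2079, 0.1184]
tool_rot: [0.034, 0.999, 0.001, -0.001]
force: [0.3, 0.4, -0.1]
finger_gap: 0.996
```

```bash
python3 - <<'E'
from h import *
st();goto([.439,-.2093,-.03],1.502)
a=manip.snapshot('scene');b=cv2.resize(a[120:240,140:320],None,fx=4.3,fy=4.3,interpolation=cv2.INTER_CUBIC)
cv2.imwrite('pics/d1.png',b[...,::-1])
E
```

```text
t 30.95 q [-0.673  0.462  1.849  0.     0.834 -2.175] tcp [ 0.4392 -0.2079  0.1184] yaw 1.503 z [-0.003  0.002 -1.   ] F [ 0.3  0.4 -0.1] M [-0.06  0.01  0.03] gap 0.996
[-0.04 -0.17 14.84] [ 0.002 -0.003  0.001]
```

Request:
drive_tool --pt "0 0 0 4 0 0 0" --pt "0 0 0 8 0 0 0" --pt "0 0 0 11 0 0 0" --pt "0 0 0 13.5 0 0 0" --pt "0 0 0 14.5 0 0 0" --pt "0 0 0 15 0 0 0" --pt "0 0 0 15 0 0 0"

```text
t: 31.7
tcp_pos: [0.4407, -0.2096, -0.0299]
tool_rot: [0.034, 0.999, -0.001, 0.001]
force: [0.5, -0.2, -0.6]
finger_gap: 0.999
```

Request:
drive_tool --pt "0 0 0 0.3 0 0 0" --pt "0 0 0 0.6 0 0 0" --pt "0 0 0 0.6 0 0 0"

```text
t: 32.0
tcp_pos: [0.44, -0.2093, -0.0363]
tool_rot: [0.034, 0.999, -0.0, 0.0]
force: [-0.0, -0.0, -0.2]
finger_gap: 0.998
```

Request:
drive_tool --pt "60 0 0 0 0 0 0" --pt "140 0 0 0 0 0 0" --pt "140 0 0 0 0 0 0" --pt "140 0 0 0 0 0 0" --pt "140 0 0 0 0 0 0" --pt "140 0 0 0 0 0 0" --force 40

```text
t: 32.6
tcp_pos: [0.4401, -0.2096, -0.0362]
tool_rot: [0.034, 0.999, -0.0, 0.0]
force: [-1.0, -1.2, 5.0]
finger_gap: 0.698
```

Request:
drive_tool --pt "140 0 0 -2 0 0 0" --pt "140 0 0 -6 0 0 0" --pt "140 0 0 -10 0 0 0" --pt "140 0 0 -13 0 0 0" --pt "140 0 0 -13 0 0 0" --pt "140 0 0 -13 0 0 0"

```text
t: 33.2
tcp_pos: [0.4393, -0.2086, 0.093]
tool_rot: [0.034, 0.999, 0.0, -0.0]
force: [-0.7, -0.1, -3.7]
finger_gap: 0.696
```

```bash
python3 - <<'E'
from h import *
st();goto([.513,-.337,.095],1.509)
a=manip.snapshot('scene');b=cv2.resize(a[110:240,120:300],None,fx=4.3,fy=4.3,interpolation=cv2.INTER_CUBIC)
cv2.imwrite('pics/d1.png',b[...,::-1])
E
```

```text
t 33.2 q [-0.674  0.506  1.871  0.     0.765 -2.176] tcp [ 0.4393 -0.2086  0.093 ] yaw 1.502 z [-0.     0.001 -1.   ] F [-0.7 -0.1 -3.7] M [-0.01  0.02  0.02] gap 0.696
[ -8.24 -12.3   -0.21] [ 0.    -0.    -0.007]
```

View pics/d1.png

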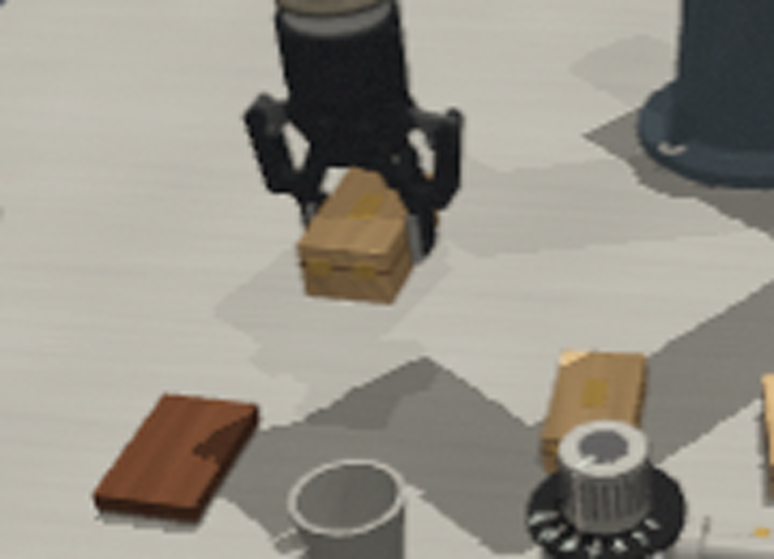

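Request:
drive_tool --pt "140 -2.5 -3.7 0 0 0 -0.007" --pt "140 -5 -7.5 0 0 0 -0.007" --pt "140 -7.5 -11 0 0 0 -0.007" --pt "140 -8.22 -12.25 0 0 0 -0.007" --pt "140 -8.22 -12.25 2 0 0 -0.007" --pt "140 -8.22 -12.25 5 0 0 -0.007" --pt "140 -8.22 -12.25 8 0 0 -0.007" --pt "140 -8.22 -12.25 9.5 0 0 -0.007" --pt "140 -8.22 -12.25 10.3 0 0 -0.007" --pt "140 -8.22 -12.25 10.6 0 0 -0.007" --pt "140 -8.22 -12.25 10.6 0 0 -0.007"

```text
t: 34.35
tcp_pos: [0.5136, -0.3372, -0.0126]
tool_rot: [0.031, 1.0, -0.0, 0.0]
force: [-0.7, -0.3, -4.4]
finger_gap: 0.7
```

```bash
python3 - <<'E'
from h import *
st();goto([.513,-.337,-.0165],1.509)
E
```

```text
t 34.35 q [-0.763  0.797  1.594  0.     0.75  -2.272] tcp [ 0.5136 -0.3372 -0.0126] yaw 1.509 z [ 0. -0. -1.] F [-0.7 -0.3 -4.4] M [ 0.04 -0.02 -0.04] gap 0.7
[0.06 0.01 0.39] [-0.  0.  0.]
```

Request:
drive_tool --pt "140 0 0 0.2 0 0 0" --pt "140 0 0 0.4 0 0 0" --pt "140 0 0 0.4 0 0 0" --pt "140 0 0 0.4 0 0 0"

```text
t: 34.75
tcp_pos: [0.5136, -0.3371, -0.0162]
tool_rot: [0.031, 1.0, -0.0, 0.0]
force: [0.5, -0.3, -2.7]
finger_gap: 0.699
```

Request:
drive_tool --pt "110 0 0 0 0 0 0" --pt "70 0 0 0 0 0 0" --pt "35 0 0 0 0 0 0" --pt "0 0 0 0 0 0 0" --pt "0 0 0 0 0 0 0" --pt "0 0 0 -4 0 0 0" --pt "0 0 0 -8 0 0 0" --pt "0 0 0 -12 0 0 0" --pt "0 0 0 -12 0 0 0"

```text
t: 35.65
tcp_pos: [0.5169, -0.3402, 0.1095]
tool_rot: [0.031, 1.0, -0.004, 0.005]
force: [-0.2, -0.1, 0.4]
finger_gap: 0.997
```

```bash
python3 - <<'E'
from h import *
st();goto([.4407,-.0655,.10],.02+np.pi/2)
im=manip.snapshot('top');cases(im)
E
```

```text
t 35.65 q [-0.762  0.617  1.536  0.     0.976 -2.272] tcp [ 0.5169 -0.3402  0.1095] yaw 1.509 z [ 0.009 -0.009 -1.   ] F [-0.2 -0.1  0.4] M [-0.04 -0.03  0.  ] gap 0.997
[ 9.3  26.95  0.63] [-0.009  0.009 -0.082]
px [430.9 243.4] 316 ctr [ 0.549  -0.3438  0.036 ] yaw -1.563 size [0.0306 0.0587]
px [250.5 284.4] 1109 ctr [0.4499 0.0826 0.036 ] yaw 0.151 size [0.0603 0.1027]
px [430.1 272.5] 442 ctr [ 0.4809 -0.3404  0.036 ] yaw -1.562 size [0.0444 0.0585]
px [313.2 288.9] 1103 ctr [ 0.4407 -0.0648  0.036 ] yaw 0.033 size [0.0599 0.1027]
```

Request:
drive_tool --pt "0 8.92 26.7 0 0 0 -0.087" --pt "0 8.92 26.7 0 0 0 -0.087" --pt "0 8.92 26.7 0 0 0 -0.087" --pt "0 8.92 26.7 0 0 0 -0.087" --pt "0 8.92 26.7 0 0 0 -0.087" --pt "0 8.92 26.7 0 0 0 -0.087" --pt "0 8.92 26.7 0 0 0 -0.087" --pt "0 8.92 26.7 0 0 0 -0.087" --pt "0 8.92 26.7 0 0 0 -0.087"

```text
t: 36.6
tcp_pos: [0.4417, -0.066, 0.103]
tool_rot: [-0.012, 1.0, -0.0, 0.0]
force: [0.2, -0.1, 0.9]
finger_gap: 1.002
```

```bash
python3 - <<'E'
from h import *
st()
for i in range(3): manip.snapshot('top')
im=manip.snapshot('top');cases(im);goto([.4407,-.0653,-.0362],1.596)
E
```

```text
t 36.6 q [-0.399  0.448  1.96  -0.     0.733 -1.995] tcp [ 0.4417 -0.066   0.103 ] yaw 1.595 z [ 0.001 -0.001 -1.   ] F [ 0.2 -0.1  0.9] M [-0.   -0.    0.06] gap 1.002
px [430.7 259.5] 1187 ctr [ 0.5113 -0.3415  0.036 ] yaw -0.06 size [0.0624 0.1056]
px [250.4 284.5] 1100 ctr [0.4499 0.0827 0.036 ] yaw 0.151 size [0.0599 0.1027]
[ 0.06  0.08 13.93] [-0.     0.    -0.002]
```

Request:
drive_tool --pt "0 0 0 4 0 0 0" --pt "0 0 0 8 0 0 0" --pt "0 0 0 11 0 0 0" --pt "0 0 0 13 0 0 0" --pt "0 0 0 13.9 0 0 0" --pt "0 0 0 13.9 0 0 0" --pt "60 0 0 13.9 0 0 0" --pt "140 0 0 13.9 0 0 0" --pt "140 0 0 13.9 0 0 0" --pt "140 0 0 13.9 0 0 0" --pt "140 0 0 13.9 0 0 0" --pt "140 0 0 13.9 0 0 0"

```text
t: 38.0
tcp_pos: [0.4417, -0.0655, -0.0345]
tool_rot: [-0.013, 1.0, -0.001, 0.001]
force: [0.5, -1.4, 6.7]
finger_gap: 0.696
```

Request:
drive_tool --pt "140 0 0 -2 0 0 0" --pt "140 0 0 -6 0 0 0" --pt "140 0 0 -10 0 0 0" --pt "140 0 0 -14 0 0 0" --pt "140 0 0 -17 0 0 0" --pt "140 0 0 -17 0 0 0" --pt "140 0 0 -17 0 0 0"

```text
t: 38.7
tcp_pos: [0.4404, -0.0647, 0.1346]
tool_rot: [-0.013, 1.0, -0.0, 0.0]
force: [-0.0, 0.4, -2.7]
finger_gap: 0.696
```

```bash
python3 - <<'E'
from h import *
st();goto([.513,-.337,.135],1.509)
E
```

```text
t 38.7 q [-0.398  0.387  1.934  0.     0.82  -1.994] tcp [ 0.4404 -0.0647  0.1346] yaw 1.596 z [ 0.001 -0.    -1.   ] F [-0.   0.4 -2.7] M [ 0.05  0.04 -0.01] gap 0.696
[ -6.56 -27.41  -0.03] [-0.     0.001  0.087]
```

Request:
drive_tool --pt "140 -1.2 -5 0 0 0 0.087" --pt "140 -2.4 -10 0 0 0 0.087" --pt "140 -3.6 -15 0 0 0 0.087" --pt "140 -4.8 -20 0 0 0 0.087" --pt "140 -6 -25 0 0 0 0.087" --pt "140 -6.56 -27.4 0 0 0 0.087" --pt "140 -6.56 -27.4 2 0 0 0.087" --pt "140 -6.56 -27.4 5 0 0 0.087" --pt "140 -6.56 -27.4 8 0 0 0.087" --pt "140 -6.56 -27.4 10 0 0 0.087" --pt "140 -6.56 -27.4 10.6 0 0 0.087" --pt "140 -6.56 -27.4 10.6 0 0 0.087"

```text
t: 39.9
tcp_pos: [0.5112, -0.3354, 0.0259]
tool_rot: [0.031, 1.0, 0.002, -0.002]
force: [0.5, 0.2, -2.9]
finger_gap: 0.693
```

```bash
python3 - <<'E'
from h import *
st();goto([.513,-.337,.025],1.509)
E
```

```text
t 39.9 q [-0.763  0.736  1.585 -0.     0.827 -2.272] tcp [ 0.5112 -0.3354  0.0259] yaw 1.509 z [-0.005  0.004 -1.   ] F [ 0.5  0.2 -2.9] M [-0.03 -0.01 -0.02] gap 0.693
[-0.19 -0.15  0.08] [ 0.004 -0.005  0.   ]
```

Request:
drive_tool --pt "140 0 0 0 0 0 0" --pt "140 0 0 0.15 0 0 0" --pt "140 0 0 0.3 0 0 0" --pt "140 0 0 0.3 0 0 0"

```text
t: 40.3
tcp_pos: [0.513, -0.3368, 0.0255]
tool_rot: [0.031, 1.0, 0.0, -0.0]
force: [-0.5, 0.4, 1.2]
finger_gap: 0.693
```

Request:
drive_tool --pt "140 0 0 0.1 0 0 0" --pt "140 0 0 0.2 0 0 0" --pt "140 0 0 0.2 0 0 0"

```text
t: 40.6
tcp_pos: [0.513, -0.3368, 0.0254]
tool_rot: [0.031, 1.0, 0.0, -0.0]
force: [-3.7, 3.0, 12.5]
finger_gap: 0.692
```

Request:
drive_tool --pt "140 0 0 -0.2 0 0 0" --pt "110 0 0 -0.2 0 0 0" --pt "70 0 0 -0.2 0 0 0" --pt "35 0 0 -0.2 0 0 0" --pt "0 0 0 -0.2 0 0 0" --pt "0 0 0 -0.2 0 0 0" --pt "0 0 0 -4 0 0 0" --pt "0 0 0 -8 0 0 0" --pt "0 0 0 -12 0 0 0" --pt "0 0 0 -12 0 0 0" --pt "0 0 0 -12 0 0 0"

```text
t: 41.7
tcp_pos: [0.5138, -0.3376, 0.1445]
tool_rot: [0.031, 1.0, -0.001, 0.001]
force: [0.4, -0.7, -0.8]
finger_gap: 1.004
```

```bash
python3 - <<'E'
from h import *
st();goto([.45,.0822,.12],.146+np.pi/2)
im=manip.snapshot('top');cases(im)
E
```

```text
t 41.7 q [-0.763  0.571  1.51  -0.     1.058 -2.272] tcp [ 0.5138 -0.3376  0.1445] yaw 1.509 z [ 0.002 -0.002 -1.   ] F [ 0.4 -0.7 -0.8] M [-0.   -0.04  0.01] gap 1.004
[ 8.96 41.51  2.36] [-0.002  0.002 -0.208]
px [435.6 244. ] 351 ctr [ 0.5479 -0.3544  0.036 ] yaw -1.563 size [0.033 0.061]
px [250.5 284.4] 1109 ctr [0.4499 0.0826 0.036 ] yaw 0.151 size [0.0603 0.1027]
px [434.8 273.9] 443 ctr [ 0.4775 -0.3508  0.036 ] yaw -1.562 size [0.042  0.0608]
```

Request:
drive_tool --pt "0 8.93 41.5 0 0 0 -0.208" --pt "0 8.93 41.5 0 0 0 -0.208" --pt "0 8.93 41.5 0 0 0 -0.208" --pt "0 8.93 41.5 0 0 0 -0.208" --pt "0 8.93 41.5 0 0 0 -0.208" --pt "0 8.93 41.5 0 0 0 -0.208" --pt "0 8.93 41.5 0 0 0 -0.208" --pt "0 8.93 41.5 0 0 0 -0.208" --pt "0 8.93 41.5 0 0 0 -0.208" --pt "0 8.93 41.5 0 0 0 -0.208" --pt "0 8.93 41.5 0 0 0 -0.208" --pt "0 8.93 41.5 0 0 0 -0.208" --pt "0 8.93 41.5 6 0 0 -0.208" --pt "0 8.93 41.5 6 0 0 -0.208" --pt "0 8.93 41.5 6 0 0 -0.208"

```text
t: 43.25
tcp_pos: [0.4481, 0.0815, 0.0817]
tool_rot: [-0.072, 0.997, 0.0, -0.003]
force: [0.3, 0.1, 1.0]
finger_gap: 1.003
```

```bash
python3 - <<'E'
from h import *
st();goto([.45,.0822,-.0355],.146+np.pi/2)
b=manip.snapshot('top');cases(b)
a=manip.snapshot('scene')
a=cv2.resize(a[110:280,130:330],None,fx=2.6,fy=2.6,interpolation=cv2.INTER_CUBIC)
cv2.imwrite('pics/d2.png',a[...,::-1])
E
```

```text
t 43.25 q [-0.066  0.501  1.951 -0.     0.696 -1.781] tcp [0.4481 0.0815 0.0817] yaw 1.715 z [-0.006  0.    -1.   ] F [0.3 0.1 1. ] M [ 0.01 -0.01  0.01] gap 1.003
[-0.27  0.03 11.72] [ 0.001 -0.006 -0.002]
px [435.2 259.7] 1238 ctr [ 0.5114 -0.3521  0.036 ] yaw -0.059 size [0.0637 0.1096]
px [249.1 268.4] 261 ctr [0.4871 0.0878 0.036 ] yaw -1.565 size [0.0305 0.0589]
```

View pics/d2.png

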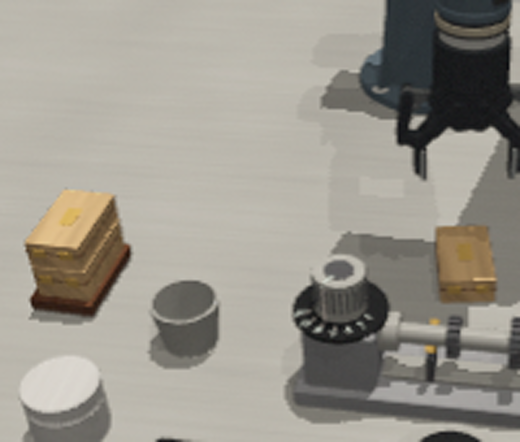

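Request:
drive_tool --pt "0 0 0 4 0 0 0" --pt "0 0 0 8 0 0 0" --pt "0 0 0 11 0 0 0" --pt "0 0 0 11.9 0 0 0" --pt "0 0 0 11.9 0 0 0" --pt "60 0 0 11.9 0 0 0" --pt "140 0 0 11.9 0 0 0" --pt "140 0 0 11.9 0 0 0" --pt "140 0 0 11.9 0 0 0" --pt "140 0 0 11.9 0 0 0" --pt "140 0 0 11.9 0 0 0"

```text
t: 44.45
tcp_pos: [0.4512, 0.0825, -0.0339]
tool_rot: [-0.073, 0.997, -0.0, 0.002]
force: [1.0, -0.2, 6.9]
finger_gap: 0.699
```

Request:
drive_tool --pt "140 0 0 -2 0 0 0" --pt "140 0 0 -6 0 0 0" --pt "140 0 0 -10 0 0 0" --pt "140 0 0 -15 0 0 0" --pt "140 0 0 -20 0 0 0" --pt "140 0 0 -21 0 0 0" --pt "140 0 0 -21 0 0 0"

```text
t: 45.15
tcp_pos: [0.4507, 0.0826, 0.1765]
tool_rot: [-0.073, 0.997, -0.0, 0.003]
force: [0.7, 0.0, -4.6]
finger_gap: 0.696
```

```bash
python3 - <<'E'
from h import *
st();goto([.513,-.337,.174],1.509)
E
```

```text
t 45.15 q [-0.064  0.329  1.861 -0.     0.945 -1.781] tcp [0.4507 0.0826 0.1765] yaw 1.717 z [ 0.006 -0.    -1.   ] F [ 0.7  0.  -4.6] M [ 0.03 -0.01  0.07] gap 0.696
[-4.000e-02 -4.241e+01  3.000e-01] [-0.001  0.006  0.208]
```

Request:
drive_tool --pt "140 0 -5 0 0 0 0.03" --pt "140 0 -10 0 0 0 0.06" --pt "140 0 -15 0 0 0 0.09" --pt "140 0 -20 0 0 0 0.12" --pt "140 0 -25 0 0 0 0.15" --pt "140 -0.1 -30 0 0 0 0.18" --pt "140 -0.1 -35 0 0 0 0.208" --pt "140 -0.1 -40 0 0 0 0.208" --pt "140 -0.1 -42.4 0 0 0 0.208" --pt "140 -0.1 -42.4 0 0 0 0.208" --pt "140 -0.1 -42.4 3 0 0 0.208" --pt "140 -0.1 -42.4 6 0 0 0.208" --pt "140 -0.1 -42.4 9 0 0 0.208" --pt "140 -0.1 -42.4 10.4 0 0 0.208" --pt "140 -0.1 -42.4 10.6 0 0 0.208" --pt "140 -0.1 -42.4 10.6 0 0 0.208" --pt "140 -0.1 -42.4 10.6 0 0 0.208"

```text
t: 46.85
tcp_pos: [0.5134, -0.3374, 0.0695]
tool_rot: [0.031, 1.0, -0.001, 0.001]
force: [0.4, -0.2, -3.2]
finger_gap: 0.695
```

```bash
python3 - <<'E'
from h import *
st();goto([.513,-.337,.0655],1.509)
E
```

```text
t 46.85 q [-0.763  0.671  1.565  0.     0.903 -2.272] tcp [ 0.5134 -0.3374  0.0695] yaw 1.509 z [ 0.002 -0.002 -1.   ] F [ 0.4 -0.2 -3.2] M [-0.03 -0.01  0.01] gap 0.695
[0.04 0.04 0.4 ] [-0.002  0.002  0.   ]
```

Request:
drive_tool --pt "140 0 0 0.2 0 0 0" --pt "140 0 0 0.4 0 0 0" --pt "140 0 0 0.4 0 0 0"

```text
t: 47.15
tcp_pos: [0.5126, -0.3369, 0.0647]
tool_rot: [0.031, 1.0, -0.0, 0.0]
force: [0.1, -1.0, -2.6]
finger_gap: 0.695
```

Request:
drive_tool --pt "140 0 0 0.1 0 0 0" --pt "140 0 0 0.2 0 0 0" --pt "140 0 0 0.2 0 0 0"

```text
t: 47.45
tcp_pos: [0.5124, -0.3368, 0.0622]
tool_rot: [0.031, 1.0, 0.0, -0.0]
force: [-0.4, -0.1, -3.7]
finger_gap: 0.697
```

Not in contact at the 40 mm level, so the second case is the 32 mm one; continue.

Request:
drive_tool --pt "140 0 0 0.1 0 0 0" --pt "140 0 0 0.25 0 0 0" --pt "140 0 0 0.35 0 0 0" --pt "140 0 0 0.35 0 0 0"

```text
t: 47.85
tcp_pos: [0.5124, -0.3367, 0.0586]
tool_rot: [0.031, 1.0, 0.0, -0.0]
force: [0.8, -0.0, -3.4]
finger_gap: 0.693
```

Request:
drive_tool --pt "140 0 0 0.1 0 0 0" --pt "140 0 0 0.15 0 0 0" --pt "140 0 0 0.15 0 0 0"

```text
t: 48.15
tcp_pos: [0.5125, -0.3368, 0.0582]
tool_rot: [0.031, 1.0, -0.0, 0.0]
force: [-2.7, 2.0, 4.8]
finger_gap: 0.691
```

Request:
drive_tool --pt "140 0 0 -0.1 0 0 0" --pt "110 0 0 -0.1 0 0 0" --pt "70 0 0 -0.1 0 0 0" --pt "35 0 0 -0.1 0 0 0" --pt "0 0 0 -0.1 0 0 0" --pt "0 0 0 -0.1 0 0 0" --pt "0 0 0 -4 0 0 0" --pt "0 0 0 -8 0 0 0" --pt "0 0 0 -12 0 0 0" --pt "0 8 10 -12 0 0 0" --pt "0 8 20 -12 0 0 0" --pt "0 8 25 -12 0 0 0" --pt "0 8 25 -12 0 0 0" --pt "0 8 25 -12 0 0 0" --pt "0 8 25 -12 0 0 0" --pt "0 8 25 -12 0 0 0" --pt "0 8 25 -12 0 0 0"

```text
t: 49.85
tcp_pos: [0.4488, -0.0827, 0.1777]
tool_rot: [0.03, 1.0, -0.001, 0.001]
force: [-0.4, 0.6, 0.1]
finger_gap: 0.998
```

```bash
python3 - <<'E'
from h import *
st()
b=manip.snapshot('top');cases(b,.132);a=manip.snapshot('scene')
rs=lambda m,f:cv2.resize(m,None,fx=f,fy=f,interpolation=cv2.INTER_CUBIC)
can=np.zeros((600,800,3),np.uint8)
x=rs(a[160:290,130:410],2.85);can[:x.shape[0],:798]=x
y=rs(b[175:245,140:330],2.2);can[375:375+y.shape[0],:y.shape[1]]=y
z=rs(b[225:295,390:470],3.1);can[375:375+z.shape[0],425:425+z.shape[1]]=z
cv2.imwrite('pics/d3.png',can[...,::-1])
E
```

```text
t 49.85 q [-0.428  0.327  1.861 -0.     0.952 -1.937] tcp [ 0.4488 -0.0827  0.1777] yaw 1.51 z [ 0.001 -0.001 -1.   ] F [-0.4  0.6  0.1] M [-0.04 -0.02  0.03] gap 0.998
px [439.5 260.2] 1293 ctr [ 0.5113 -0.3322  0.132 ] yaw -0.044 size [0.0603 0.1037]
```

View pics/d3.png

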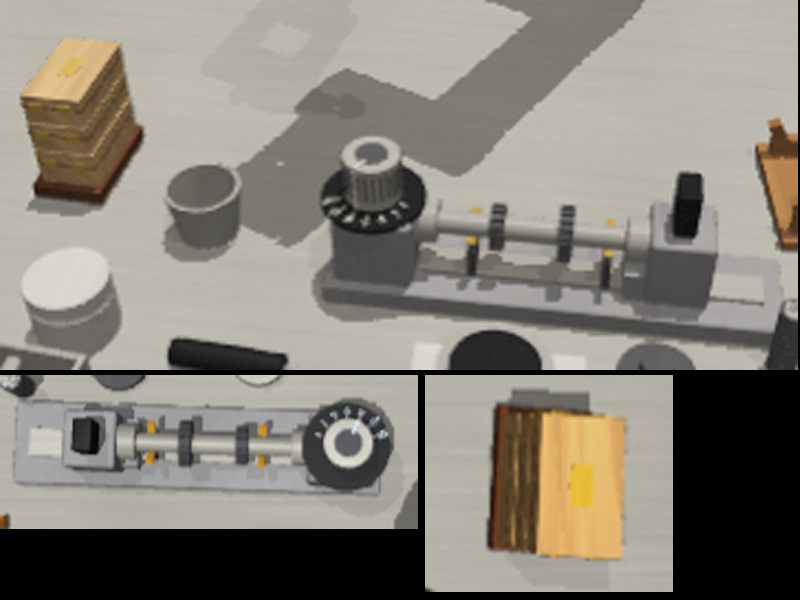

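```bash
python3 -c "
from h import *
print(manip.sign_off())"
```

```text
the job is handed in; nothing more can be done
None
```

I handed the job in at about 50 s on the robot clock with all three parts done; the hand-in itself gave no verdict.

- **Collar:** I turned it from 20 to 40 and released it. Both cameras show its white line at the four-dot mark.
- **Shaft:** I first drew the tailstock back about 28 mm. I then took the shaft from the rack, laid it in the rests, and closed the tailstock until the force rose to 26 N and it stopped about where the seated position was expected. The last pictures show both tips in their sockets. I worked the seated position out from the arm's pose, not from a joint reading.
- **Cases:** Three were present. They stand in one column on the base board, and I felt each of the upper two touch down. I judge the column to be within about 2 mm of the board's centre and 0.02 rad of square. No case appeared to have been knocked aside.
- **Bystanders:** The cup, driver and rack look undisturbed in the last view. I did not measure the other bystanders individually.

**What went wrong or disagreed:**
- **Fingertip height:** The fingertips really sit about 35–50 mm higher than the reported TCP height. Because of this, the first two tries at the collar closed above it. In the second the gripper also turned a further 0.82 rad as it opened. Neither moved the collar, as pictures confirmed. I corrected the heights from the pictures and by touch.
- **Tailstock slip:** One row while drawing the tailstock back carried a stray 12 mm downward step for 0.1 s. I saw no harm from it.

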